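# Set the tube stage to its mark with the backlash taken up

### The job

The screw stage holding a sample tube before the slotted screen was wound past its mark, and its crank has slack. By the crank handle, wind the carriage back until its point is at least 3 mm short of the fixed index point (on the crank's side), then wind forward until the two points meet, leaving the slack taken up forward, and let go. The stage only stands on the desk: wind gently so that it is not shoved about, and leave the other things alone.

Things in the scene. Friction and masses are not known exactly. Their poses are not given: they have to be found in the camera images.
- stage: Loose screw stage, 2 kg, grey base 320 x 120 mm on rubber feet; slides on the desk if pushed with over about 10 N. Origin at desk height under the crank's axis; x runs along the slide from crank to carriage, y to the index side, z up. Base: x -60 to +260, y -60 to +60 mm. Slotted light screen 128 mm high at x 126 to 204, y -52. Tube on the carriage: top at about 145 mm.
- crank_axis (a point): Point on the crank's upright axis, 82 mm above the desk, fixed to the stage. Crank: steel disc 92 mm across, top 59 mm above the desk. Clockwise from above moves the carriage forward, away from the crank, 3.5 mm per rad; anticlockwise moves it back. Turning the screw takes about 3 to 5 N at the handle and it stays where left; in the slack the handle moves with under 1 N.
- handle_grip (a point): Middle of the crank's upright black handle, a freely spinning post 16 mm in diameter, from 62 to 98 mm above the desk; this point is at 82 mm, 36 mm from the crank's axis. Grip it from above, or push it round.
- crank (a joint): Backlash: angle of the crank relative to its screw, 0 to 0.9 rad. At 0 the crank drives the screw backward (anticlockwise), at 0.9 it drives it forward (clockwise); in between it turns without moving the carriage.
- carriage_point (a point): Tip of the dark point on the carriage's index side, 50 mm above the desk (axes as the stage, moves along the stage's x).
- index_point (a point): Tip of the fixed dark point on the stage's aluminium ledge (ticks 3 mm apart), 52 mm above the desk (axes as the stage). On the mark, both tips have the same position along the stage's x. At the start the carriage point is 4 to 8.5 mm past it, away from the crank. Travel is about 12 mm either way from the mark.
- foam_rack: Bystander: loose white foam tube rack 105 x 105 x 34 mm, origin under its middle.
- swab_pouch: Bystander: loose flat swab pouch 24 x 178 x 4 mm, origin under its middle.

How it is judged:
By the outcome, as a careful person would: the job done as asked, in the order asked, and still so for the second after the job is handed in, with the robot touching nothing.
It also fails if it takes over 72 s, if anything falls off the work surface, if the arm or the gripper's body presses on something with over 40 N, if the wrist force passes 120 N, or if a joint passes its speed limit or range.

### The arm

A 6-joint arm with a two-finger parallel gripper is mounted at the origin on a cart in front of the work surface, level with it; the furniture and walls round the work are solid. World frame = base frame: x ahead of the robot, y to its left, z up, the work surface at z = 0. Lengths are in m, angles in rad, forces in N, time in s.
With the tool pointing down it reaches from about 0.375 to 0.9 m from the base axis. Payload 3.1 kg.
Tool frame: the origin (TCP) lies midway between the tips of the shut fingers; the grasp point (between the pads) lies 19 mm behind it (manip.hold_point_z is the distance from the TCP to the grasp point, in m); x points along the fingers, y is the direction in which the jaws open and shut, and the axes are right-handed (so a half turn about x gives the same grasp; the last joint's range is limited). The gripper opens to 85 mm and grips with 20 to 120 N. Pads are 22 mm wide; open, the fingers measure 114 mm over their backs; the gripper's body (76 mm by 85 mm) begins 54 mm behind the grasp point. The pads swing forward as they close: fully open they stand 13 mm farther back than shut.
Start: joints at [-1.448, 0.527, 1.433, -0, 1.181, -0.178], TCP at [0.186, -0.597, 0.231] pointing down, gripper open.
Joint ranges: [-3.08, 3.08], [-0.75, 2.2], [0.22, 2.44], [-1.43, 4.57], [0, 2.65], [-2.85, 2.85]. Speed limits (rad/s): [2.79, 2.79, 3.14, 3.14, 3.14, 3.14].

### API

Orientations are given as a unit quaternion [x, y, z, w].
In Python, from station import manip, snapshot gives the robot as it stands.
- The arm moves only by the shell command python3 -m crank 'ROWS' [FORCE]. ROWS is JSON, a list of rows, each a list of 5 numbers: the finger opening in m, from 0 to 0.0854, then the shift along the tool's x, y, z in m, then the turn about the tool's x in rad. In form: [[grip, tx, ty, tz, yaw], ...]. A call has 1 to 5 rows; each row shifts and turns the commanded pose from where the row before left it, along the tool's axes as they then stand; what a row does not reach is not made up. A row lasts 1/10 s, in which the tool goes at most 50 mm and 8.59 degrees, less where a joint would pass 70% of its speed; a pose out of reach is approached as far as the arm can. A call is refused whole if a number of a shift passes 0.05 or a number of a turn 0.15, either way. A call with a gripper value outside its range is refused whole. The fingers move at their own pace and stop on an object; FORCE is the grip in N (left out, the last holds). Time passes only in rows, so rows that do not move let the fingers close. It gives the time, the measured TCP pose, the force and the opening at its end, in the units of the state.
- manip.sense(): the state, without advancing time (a new reading comes with each control period).
- snapshot(name): name is "side" or "top" or "wrist"; returns a dict with "image" (480x640x3 uint8, blue, green, red), "range_z" (480x640 float32, m along the optical axis (not along the pixel's ray), 0 where there is no reading), "vertical_fov" (degrees; the focal length in pixels is half the picture's height over the tangent of half this angle, whatever the lens; pixels are square), "cx", "cy" (the principal point, pixels), "extrinsics" (4x4, takes a point from world to camera coordinates); the wrist camera has in their place "T_tool_cam" (4x4, takes a point from camera to tool coordinates, whose origin is the TCP and whose axes are the tool frame's). Camera axes: x right, y up, looking along -z (the intrinsics and any distortion apply to the point x, -y, -z); pixel columns grow to the right and rows downward; lengths in m; the calibration is good to about 2 mm. A picture is of the moment at which its call begins: read the wrist's pose just before it.
- manip.sign_off(): hands the job in, once; it reports no verdict.
The state is a dict: "t": time; "q": joint angles; "qd": joint speeds; "tau": joint torques, N m; "tcp_pos": TCP position; "tool_rot": TCP orientation; "force": force on the tool from outside, world axes, zero at the start; "ft_torque": the same for the moment, N m; "finger_gap": opening from 0.0 (shut) to 1.0 (fully open).
Only numpy, scipy, OpenCV 4.12 (cv2) and the standard library are available. Lean on these libraries where they do the work, as an engineer would, in place of code of your own. Each camera call takes 0.05 s, during which the arm holds its last target.

## Working session

There is one attempt and no reset: what is moved stays moved. The work goes in short steps, Python scripts to look and compute and a shell command to move; the robot and the scene stay as the last step left them, time stands still between calls to the robot, and variables do not carry over. Pictures are saved under pics/ and viewed, and the job is handed in when it is done.

```bash
ls; mkdir -p pics; python3 - <<'E'
from station import manip, snapshot
import cv2, numpy as np
print(manip.sense(), manip.hold_point_z)
for n in ["side","top","wrist"]:
    s=snapshot(n); cv2.imwrite(f"pics/{n}0.png",s["image"]); print(n,{k:v for k,v in s.items() if k not in("image","range_z")})
E
```

```text
pics
{'t': 0.0, 'q': array([-1.44747208e+00,  5.28456129e-01,  1.43389583e+00,  5.67886201e-07,
        1.18141876e+00, -1.78471423e-01]), 'qd': array([ 1.46407927e-05, -3.86393100e-04, -1.00664164e-04,  5.74341734e-04,
        1.36226675e-04, -7.63271855e-04]), 'tau': array([-2.17224311e-03, -4.42361820e+01, -1.78025150e+01, -4.05635819e-04,
        8.43497372e-03, -6.78249478e-06]), 'tcp_pos': array([ 0.18572763, -0.59601484,  0.23034186]), 'tool_rot': array([ 0.69909259,  0.10706604, -0.69904976,  0.1055265 ]), 'force': array([-1.16459378,  0.04810377,  0.84313302]), 'ft_torque': array([-0.00387516,  0.02921723, -0.02301525]), 'finger_gap': 1.003529657476984} 0.0187
side {'vertical_fov': 56.377341948602755, 'cx': 314.4500702332684, 'cy': 237.83434662184277, 'extrinsics': array([[-0.97310769, -0.22966112,  0.01780997,  0.48379625],
       [ 0.14972116, -0.57184048,  0.80658666, -0.11354621],
       [-0.17505713,  0.78756221,  0.5908475 , -0.91425889],
       [ 0.        ,  0.        ,  0.        ,  1.        ]])}
top {'vertical_fov': 50.66273859939777, 'cx': 315.5248943445239, 'cy': 242.52233737415276, 'extrinsics': array([[-0.01067755, -0.99994026,  0.00233675,  0.05034356],
       [ 0.97889263, -0.00997576,  0.20413156, -0.48347381],
       [-0.20409605,  0.00446705,  0.97894068, -1.05996115],
       [ 0.        ,  0.        ,  0.        ,  1.        ]])}
wrist {'vertical_fov': 58.094783029979205, 'cx': 324.822918989966, 'cy': 237.52637977018858, 'T_tool_cam': array([[-2.20373616e-05,  2.74672051e-01, -9.61537968e-01,
        -1.43065721e-01],
       [ 9.99999554e-01, -9.01352620e-04, -2.80398418e-04,
        -1.03543854e-03],
       [-9.43702375e-04, -9.61537546e-01, -2.74671909e-01,
        -7.00248003e-02],
       [ 0.00000000e+00,  0.00000000e+00,  0.00000000e+00,
         1.00000000e+00]])}
```

View pics/top0.png

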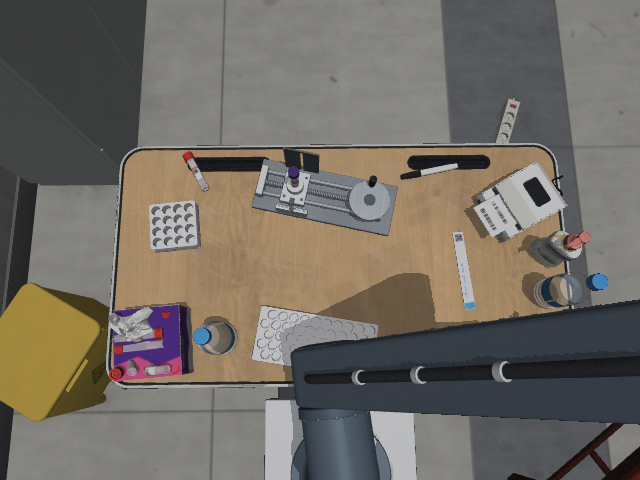

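View pics/side0.png

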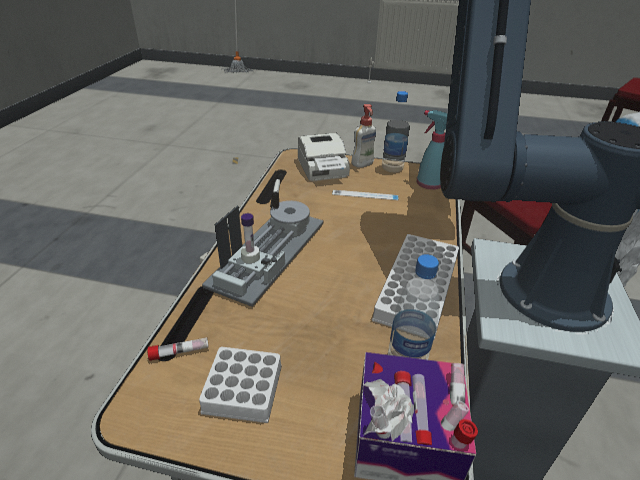

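View pics/wrist0.png

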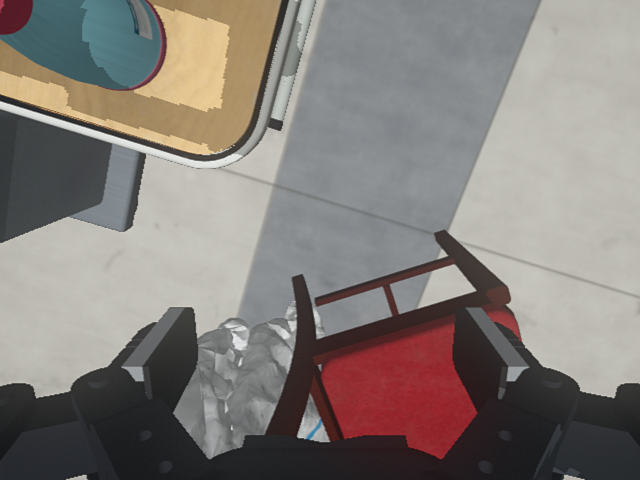

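The top view shows the stage: crank disc at about (369,200), black handle (372,181), index ledge near (290,208), with stage x pointing left. Now I'll measure it.

```bash
cat > h.py <<'E'
import numpy as np, cv2
from station import manip, snapshot
from scipy.spatial.transform import Rotation as R
def world(s,u,v,z=None,zplane=None,T=None):
    f=240/np.tan(np.radians(s["vertical_fov"]/2))
    if T is None: T=np.linalg.inv(s["extrinsics"])
    d=np.array([(u-s["cx"])/f,-(v-s["cy"])/f,-1.0])
    if zplane is not None:
        w=T[:3,:3]@d; k=(zplane-T[2,3])/w[2]
    else: k=s["range_z"][int(round(v)),int(round(u))] if z is None else z
    return T[:3,:3]@(d*k)+T[:3,3]
def wristT(s,st):
    M=np.eye(4); M[:3,:3]=R.from_quat(st["tool_rot"]).as_matrix(); M[:3,3]=st["tcp_pos"]
    return M@s["T_tool_cam"]
def crop(img,x0,y0,x1,y1,k,name):
    cv2.imwrite(name,cv2.resize(img[y0:y1,x0:x1],None,fx=k,fy=k,interpolation=cv2.INTER_CUBIC))
E
python3 - <<'E'
from h import *
s=snapshot("top"); crop(s["image"],245,140,405,245,5,"pics/topc.png")
for p in [(369,200),(360,205),(372,181),(373,180),(262,175)]: print(p,world(s,*p).round(4))
print(world(s,369,200,zplane=.059).round(4))
s=snapshot("side"); crop(s["image"],195,190,335,310,5,"pics/sidec.png")
print(manip.sense()["t"], R.from_quat(manip.sense()["tool_rot"]).as_matrix().round(3))
E
```

```text
(369, 200) [ 0.5767 -0.0738  0.0595]
(360, 205) [ 0.566  -0.0538  0.0574]
(372, 181) [ 0.6082 -0.0774  0.0962]
(373, 180) [ 0.6101 -0.0795  0.097 ]
(262, 175) [0.6408 0.1642 0.0487]
[ 0.5768 -0.0738  0.059 ]
0.25 [[-0.     0.297 -0.955]
 [ 0.001 -0.955 -0.297]
 [-1.    -0.001 -0.   ]]
```

View pics/topc.png

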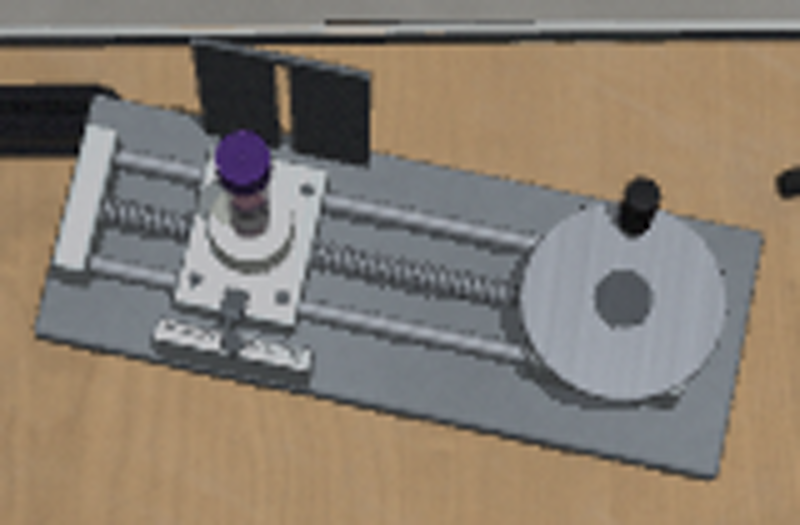

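View pics/sidec.png

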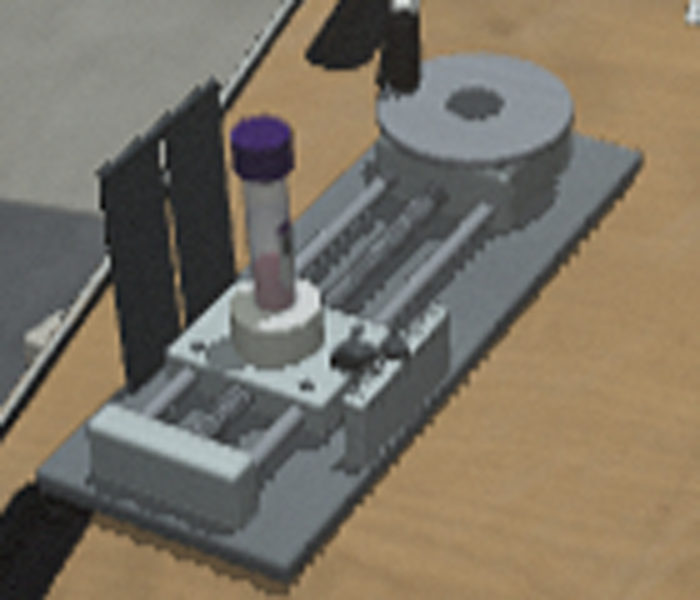

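```bash
python3 - <<'E'
from h import *
s=snapshot("top")
C=world(s,369.6,199.6,zplane=.059); H=world(s,245+642/5,140+190/5,zplane=.098)
a=world(s,245+40/5,140+338/5,zplane=.012);b=world(s,245+717/5,140+478/5,zplane=.012)
a2=world(s,245+95/5,140+97/5,zplane=.012);b2=world(s,245+762/5,140+233/5,zplane=.012)
print("C",C,"H",H,"th",np.degrees(np.arctan2(*(H-C)[[1,0]])))
for p,q in((a,b),(a2,b2)): print(p,q,np.linalg.norm(p-q),np.degrees(np.arctan2(*(p-q)[[1,0]])))
s=snapshot("side")
P=[]
for v in range(0,480,3):
  for u in range(230,460,3):
    if s["range_z"][v,u]>0:
      p=world(s,u,v)
      P.append(np.r_[p,u,v])
P=np.array(P)
m=(P[:,1]<-.1)&(P[:,2]>.08)&(P[:,1]>-.7)&(P[:,0]>.1)&(P[:,0]<.8)
for y in np.arange(-.7,-.1,.05):
  k=P[m&(P[:,1]>=y)&(P[:,1]<y+.05)]
  if len(k): print(y.round(2),len(k),"x",k[:,0].min().round(2),k[:,0].max().round(2),"zmax",k[:,2].max().round(3),k[k[:,2].argmax(),:3].round(2))
E
```

```text
C [ 0.57773014 -0.07519462  0.059     ] H [ 0.61431882 -0.08038921  0.098     ] th -8.080417926908119
[0.57527094 0.18788394 0.012     ] [ 0.5062358  -0.12063584  0.012     ] 0.31614917733409864 77.38712480572856
[0.69216063 0.16379859 0.012     ] [ 0.62240396 -0.14617576  0.012     ] 0.3177264422374009 77.31742773405101
-0.5 88 x 0.33 0.6 zmax 0.232 [ 0.35 -0.46  0.23]
-0.45 122 x 0.26 0.64 zmax 0.208 [ 0.28 -0.41  0.21]
-0.4 84 x 0.24 0.63 zmax 0.208 [ 0.25 -0.39  0.21]
-0.15 8 x 0.28 0.28 zmax 0.491 [ 0.28 -0.15  0.49]
```

```bash
python3 -m crank '[[0.085,-0.045,0,0,0],[0.085,-0.045,0,0,0],[0.085,-0.04,0,0,0],[0.085,0,-0.025,-0.026,0],[0.085,0,-0.03,-0.031,0]]' && python3 -m crank '[[0.085,0,-0.03,-0.031,0],[0.085,0,-0.03,-0.031,0],[0.085,0,-0.03,-0.031,0],[0.085,0,-0.03,-0.031,0],[0.085,0,-0.03,-0.031,0]]'
```

```text
t: 0.85
tcp_pos: [0.2237, -0.5285, 0.3629]
tool_rot: [0.699, 0.104, -0.699, 0.107]
force: [0.8, -0.0, 0.4]
finger_gap: 0.995
t: 1.35
tcp_pos: [0.3278, -0.3363, 0.3615]
tool_rot: [0.699, 0.106, -0.699, 0.106]
force: [0.7, 0.0, 0.4]
finger_gap: 0.997
```

```bash
python3 -m crank '[[0.085,0,-0.03,-0.031,0],[0.085,0,-0.03,-0.031,0],[0.085,0,-0.03,-0.031,0],[0.085,0,-0.03,-0.031,0],[0.085,0,-0.03,-0.031,0]]' && python3 -m crank '[[0.085,0.02,-0.03,-0.031,0],[0.085,0.02,-0.03,-0.031,0],[0.085,0.02,-0.03,-0.031,0],[0.085,0.02,-0.03,-0.031,0],[0.085,0.02,-0.03,-0.031,0]]' && python3 -m crank '[[0.085,0.01,0,0,0.13],[0.085,0.01,0,0,0.13],[0.085,0.01,0,0,0.13],[0.085,0.01,0,0,0.13],[0.085,0,0,0,0]]'
python3 - <<'E'
from h import *
st=manip.sense();s=snapshot("wrist"); print(st["tcp_pos"],R.from_quat(st["tool_rot"]).as_matrix()[:,2],st["q"].round(3),st["t"])
cv2.imwrite("pics/w1.png",s["image"])
E
```

```text
t: 1.85
tcp_pos: [0.4312, -0.147, 0.3616]
tool_rot: [0.699, 0.106, -0.699, 0.106]
force: [0.8, -0.6, -0.0]
finger_gap: 0.993
t: 2.35
tcp_pos: [0.5348, 0.0423, 0.2607]
tool_rot: [0.699, 0.106, -0.699, 0.106]
force: [-0.4, -0.8, -0.2]
finger_gap: 0.999
t: 2.85
tcp_pos: [0.5331, 0.0408, 0.2201]
tool_rot: [-0.702, 0.077, 0.704, 0.077]
force: [-0.4, 0.0, 0.4]
finger_gap: 0.995
[0.53309613 0.04083329 0.22007522] [-0.97636831  0.21609028  0.00314921] [-0.133  0.422  1.669  0.     1.053  1.656] 2.85
```

View pics/w1.png

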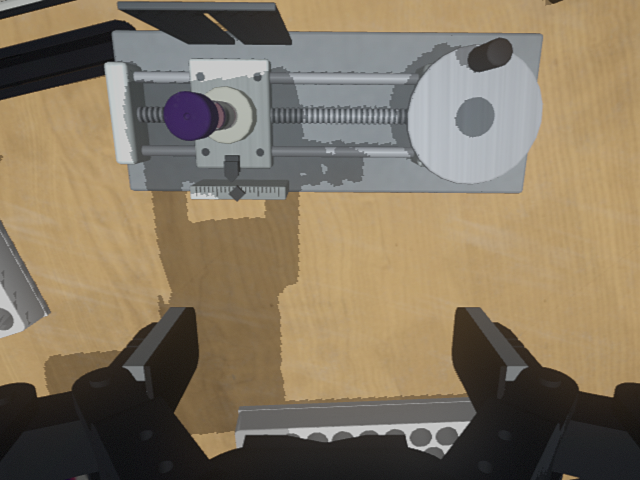

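The wrist view shows the whole stage: disc (475,115), handle top (495,50), carriage point about (232,178), index point about (237,192). Zooming in on the points.

```bash
python3 - <<'E'
from h import *
st=manip.sense();s=snapshot("wrist");T=wristT(s,st)
crop(s["image"],180,140,300,210,6,"pics/w1c.png")
np.savez("w1.npz",img=s["image"],T=T)
C=world(s,475,117,zplane=.059,T=T); print("C",C)
print("Htop",world(s,495,48,zplane=.098,T=T)) 
x=world(s,540,190,zplane=.012,T=T);y=world(s,130,190,zplane=.012,T=T);print(x,y,np.linalg.norm(x-y),np.degrees(np.arctan2(*(y-x)[[1,0]])))
E
```

```text
C [ 0.57794471 -0.07240177  0.059     ]
Htop [ 0.61629003 -0.07531265  0.098     ]
[ 0.50525992 -0.13299313  0.012     ] [0.57698404 0.1959692  0.012     ] 0.3366906108279782 77.70021099864294
```

View pics/w1c.png

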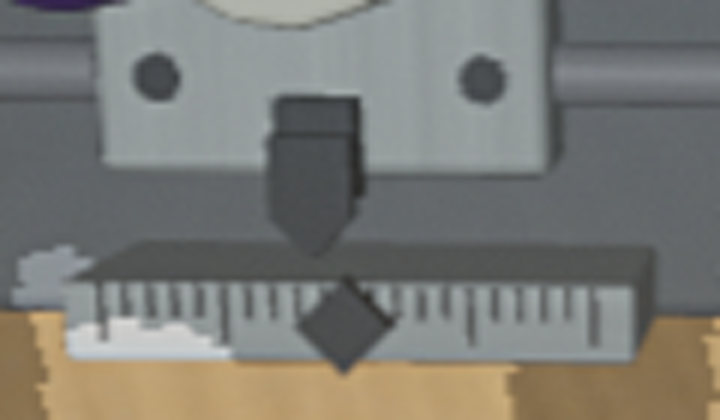

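```bash
cat >> h.py <<'E'
def stg(p,C,yaw):
    c,s_=np.cos(yaw),np.sin(yaw); d=np.asarray(p)[:2]-np.asarray(C)[:2]
    return np.array([c*d[0]+s_*d[1],-s_*d[0]+c*d[1]])
E
python3 - <<'E'
from h import *
st=manip.sense();s=snapshot("wrist");T=wristT(s,st)
x=world(s,523,191,zplane=.012,T=T);y=world(s,131,189,zplane=.012,T=T);print(x,y,np.linalg.norm(x-y),np.degrees(np.arctan2(*(y-x)[[1,0]])))
x2=world(s,542,33.5,zplane=.012,T=T);y2=world(s,112,31,zplane=.012,T=T);print(np.linalg.norm(x2-y2),np.degrees(np.arctan2(*(y2-x2)[[1,0]])))
yaw=np.radians(77.4)
C=world(s,475,117,zplane=.059,T=T)
c=world(s,232.7,182.5,zplane=.05,T=T);i=world(s,237.7,186.3,zplane=.052,T=T)
for p in (c,i,x,y,x2,y2,world(s,495,48,zplane=.098,T=T)): print((stg(p,C,yaw)*1000).round(1))
# finer disc ellipse
g=s["image"]; crop(g,400,20,560,200,4,"pics/disc.png")
E
```

```text
[ 0.50801241 -0.11967195  0.012     ] [0.57830182 0.19500601 0.012     ] 0.32243265420951245 77.40857629414543
0.3212086470593945 77.40280533396363
[169.3  47. ]
[165.4  49.5]
[-61.2  58.6]
[261.3  58.7]
[-59.8 -60.2]
[261.4 -60.1]
[  5.5 -38.1]
```

View pics/disc.png

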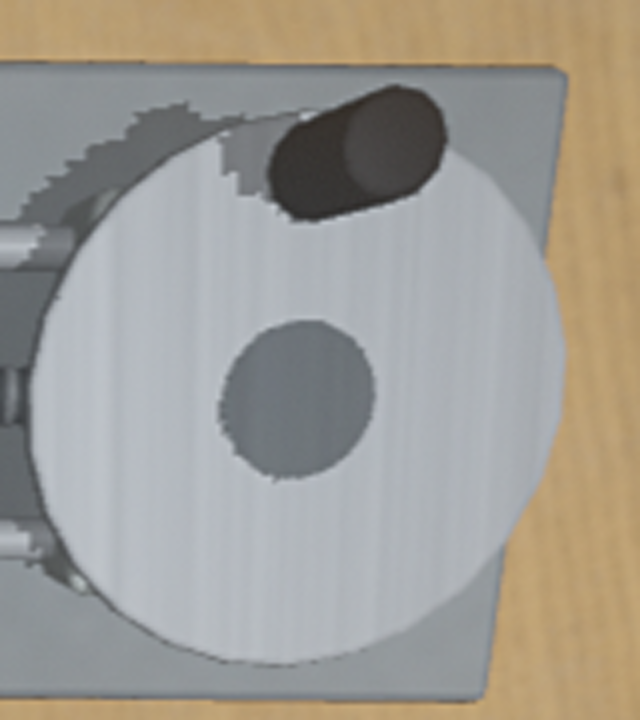

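```bash
cat > plan.py <<'E'
from h import *
def rel(C,r,th,z,zin=True):
    """shift (tool axes) + yaw to bring TCP to handle at world angle th, z axis inward"""
    st=manip.sense();M=R.from_quat(st["tool_rot"]).as_matrix()
    tgt=np.array([C[0]+r*np.cos(th),C[1]+r*np.sin(th),z])
    za=np.arctan2(M[1,2],M[0,2]); want=th+np.pi
    d=(want-za+np.pi)%(2*np.pi)-np.pi
    print("shift",(M.T@(tgt-st["tcp_pos"])).round(4),"yaw",round(-d,3),"q",st["q"].round(2),"t",st["t"],"F",st["force"].round(1))
E
python3 - <<'E'
from plan import *
st=manip.sense();s=snapshot("wrist");T=wristT(s,st)
C=world(s,474.4,117,zplane=.059,T=T)
H=world(s,499,55.5,zplane=.098,T=T)
yaw=np.radians(77.4)
print(C,H,np.linalg.norm((H-C)[:2]),stg(H,C,yaw),th:=np.arctan2(H[1]-C[1],H[0]-C[0]))
rel(C,.036,th,.15)
E
```

```text
[ 0.5790365  -0.07259683  0.059     ] [ 0.61288073 -0.07781826  0.098     ] 0.03424463483133541 [ 0.00228721 -0.03416817] -0.15307138819171695
shift [ 0.0721  0.0986 -0.1036] yaw -0.063 q [-0.13  0.42  1.67  0.    1.05  1.65] t 3.05 F [ 0.8 -0.8 -0. ]
```

```bash
python3 -m crank '[[0.05,0,0.033,-0.0345,-0.02],[0.05,0,0.033,-0.0345,-0.02],[0.05,0.02,0.0326,-0.0346,-0.02],[0.05,0.025,0,0,0],[0.05,0.025,0,0,0]]'; python3 -m crank '[[0.05,0,0,0,0]]'; python3 - <<'E'
from plan import *
rel((.578,-.0727),.036,-.15,.068)
st=manip.sense();s=snapshot("wrist"); cv2.imwrite("pics/w2.png",s["image"])
E
```

```text
t: 3.55
tcp_pos: [0.617, -0.0774, 0.152]
tool_rot: [0.706, -0.056, -0.704, -0.056]
force: [-0.8, -0.1, -0.3]
finger_gap: 0.585
t: 3.65
tcp_pos: [0.6131, -0.0752, 0.1489]
tool_rot: [-0.702, 0.055, 0.707, 0.056]
force: [-0.1, -0.4, -0.0]
finger_gap: 0.588
shift [ 0.0809  0.0028 -0.0015] yaw -0.008 q [-0.3   0.62  1.52  0.    1.01  1.43] t 3.65 F [-0.1 -0.4 -0. ]
```

View pics/w2.png

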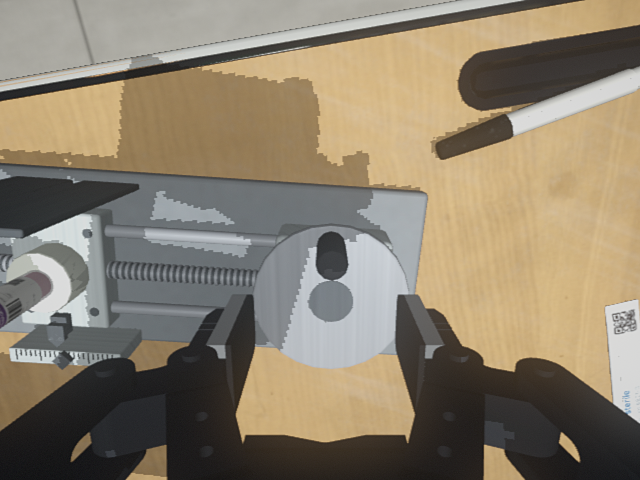

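The handle top is at about (332,262) and the jaws are centred near column 325, with the points also visible at lower left. Refining before the descent.

```bash
python3 - <<'E'
from plan import *
st=manip.sense();s=snapshot("wrist");T=wristT(s,st)
crop(s["image"],245,215,425,375,4,"pics/w2c.png")
C=world(s,331.5,296,zplane=.059,T=T); H=world(s,332,263,zplane=.098,T=T); print(C,H,np.linalg.norm((H-C)[:2]),np.arctan2(H[1]-C[1],H[0]-C[0]))
E
```

```text
[ 0.58061933 -0.0727919   0.059     ] [ 0.614653   -0.07769341  0.098     ] 0.03438480966099521 -0.14303601102545127
```

View pics/w2c.png

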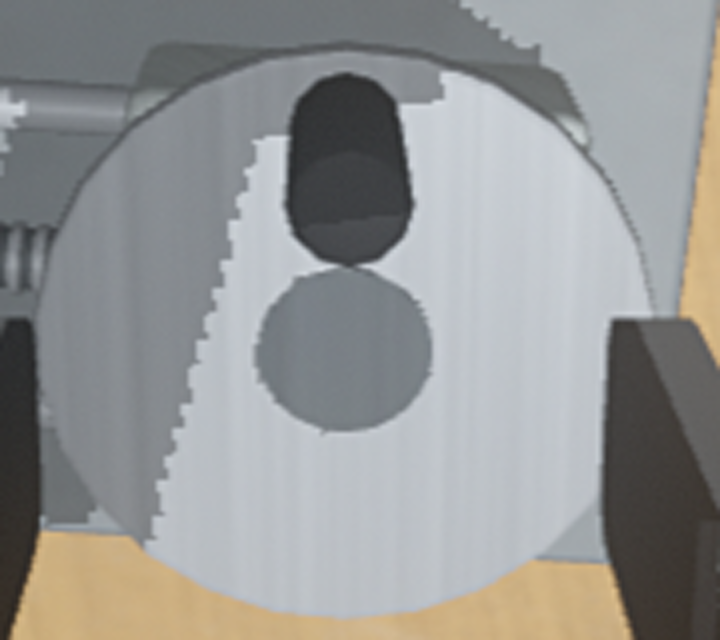

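```bash
python3 -m crank '[[0.05,0.02,0.0025,-0.001,0],[0.05,0.03,0,0,0],[0.05,0.02,0,0,0],[0.03,0.01,0,0,0],[0.03,0,0,0,0]]' 20;  python3 -m crank '[[0.024,0,0,0,0],[0.02,0,0,0,0],[0.019,0,0,0,0]]'; python3 - <<'E'
from plan import *
rel((.578,-.0727),.036,-.143,.068)
st=manip.sense();s=snapshot("wrist"); cv2.imwrite("pics/w3.png",s["image"])
E
```

```text
t: 4.25
tcp_pos: [0.6161, -0.0776, 0.0722]
tool_rot: [-0.705, 0.056, 0.705, 0.056]
force: [-1.3, -0.1, -0.1]
finger_gap: 0.357
t: 4.55
tcp_pos: [0.6169, -0.0781, 0.0733]
tool_rot: [0.706, -0.056, -0.704, -0.056]
force: [0.1, 0.7, -0.1]
finger_gap: 0.223
shift [0.0053 0.0002 0.0032] yaw -0.015 q [-0.31  0.73  1.56  0.    0.85  1.42] t 4.55 F [ 0.1  0.7 -0.1]
```

View pics/w3.png

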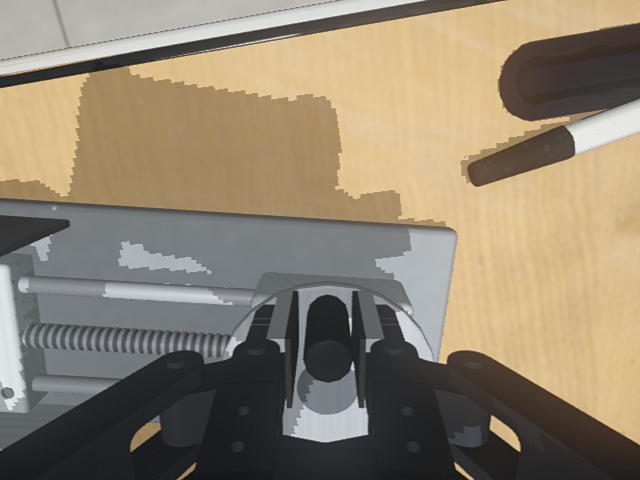

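```bash
python3 -m crank '[[0.019,0.004,0,0.003,0],[0.019,0,-0.0018,0.0001,-0.05],[0.019,0,-0.0029,0.0001,-0.08],[0.019,0,-0.0029,0.0001,-0.08],[0.019,0,-0.0029,0.0001,-0.08]]'; python3 -m crank '[[0.019,0,-0.0029,0.0001,-0.08],[0.019,0,-0.0029,0.0001,-0.08],[0.019,0,-0.0029,0.0001,-0.08],[0.019,0,-0.0029,0.0001,-0.08],[0.019,0,-0.0029,0.0001,-0.08]]';cat >> plan.py <<'E'
def where(C=(.578,-.0727)):
    st=manip.sense();M=R.from_quat(st["tool_rot"]).as_matrix()
    d=st["tcp_pos"][:2]-np.array(C); za=np.arctan2(M[1,2],M[0,2]); th=np.arctan2(d[1],d[0])
    print("r %.4f th %.3f zin %.3f"%(np.hypot(*d),th,(za-np.pi-th+np.pi)%(2*np.pi)-np.pi),"tcp",st["tcp_pos"].round(4),"tilt",M[:,0].round(3),"F_tool",(M.T@st["force"]).round(1),"F",st["force"].round(1),"q6",st["q"][5].round(2),"t",st["t"], "gap",st["finger_gap"]*85.4)
E
python3 - <<'E'
from plan import *
where()
E
```

```text
t: 5.1
tcp_pos: [0.6127, -0.0669, 0.0677]
tool_rot: [-0.705, -0.048, 0.706, -0.048]
force: [0.5, -0.5, 0.1]
finger_gap: 0.227
t: 5.6
tcp_pos: [0.6098, -0.0551, 0.0677]
tool_rot: [0.683, 0.186, -0.681, 0.188]
force: [2.7, -3.5, -3.0]
finger_gap: 0.229
r 0.0364 th 0.506 zin 0.030 tcp [ 0.6098 -0.0551  0.0677] tilt [ 0.003 -0.003 -1.   ] F_tool [ 3.   4.3 -0.5] F [ 2.7 -3.5 -3. ] q6 0.77 t 5.6 gap 19.561622569437215
```

```bash
python3 -m crank '[[0.019,0,-0.0029,0.0001,-0.08],[0.019,0,-0.0029,0.0001,-0.08],[0.019,0,-0.0029,0.0001,-0.08],[0.019,0,-0.0029,0.0001,-0.08],[0.019,0,-0.0029,0.0001,-0.08]]'; python3 -c "
from plan import *
where()"; python3 -m crank '[[0.019,0,-0.0029,0.0001,-0.08],[0.019,0,-0.0029,0.0001,-0.08],[0.019,0,-0.0029,0.0001,-0.08],[0.019,0,-0.0029,0.0001,-0.08],[0.019,0,-0.0029,0.0001,-0.08]]'
python3 - <<'E'
from plan import *
where()
s=snapshot("top"); crop(s["image"],245,140,405,245,5,"pics/topc2.png")
s=snapshot("wrist");cv2.imwrite("pics/w4.png",s["image"])
E
```

```text
t: 6.1
tcp_pos: [0.601, -0.044, 0.0678]
tool_rot: [0.632, 0.317, -0.63, 0.32]
force: [3.5, -2.9, -4.9]
finger_gap: 0.222
r 0.0367 th 0.894 zin 0.041 tcp [ 0.601  -0.044   0.0678] tilt [ 0.005 -0.003 -1.   ] F_tool [5.  4.5 0.3] F [ 3.5 -2.9 -4.9] q6 0.38 t 6.1 gap 18.99414571574366
t: 6.6
tcp_pos: [0.5886, -0.0373, 0.0679]
tool_rot: [0.557, 0.436, -0.554, 0.439]
force: [4.7, -1.3, -4.2]
finger_gap: 0.225
r 0.0369 th 1.279 zin 0.055 tcp [ 0.5886 -0.0373  0.0679] tilt [ 0.006 -0.002 -1.   ] F_tool [4.3 4.9 0.2] F [ 4.7 -1.3 -4.2] q6 -0.02 t 6.6 gap 19.178515698759025
```

View pics/topc2.png

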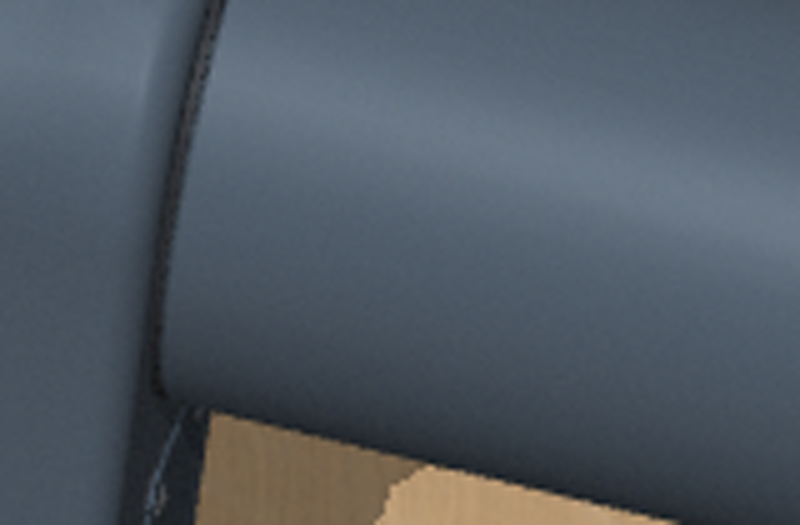

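View pics/w4.png

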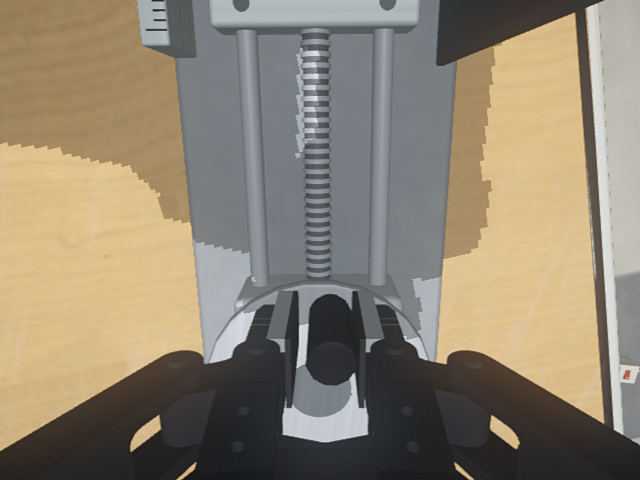

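```bash
python3 - <<'E'
from plan import *
yaw=np.radians(77.4);C=(.578,-.0727)
# reference picture w1
d=np.load("w1.npz"); s1=snapshot("wrist"); st=manip.sense()
T1=d["T"]
f=lambda u,v,z,T:(stg(world(s1,u,v,zplane=z,T=T),C,yaw)*1000).round(2)
print("ref tip",f(232.7,182.5,.05,T1),"idx",f(237.7,186.3,.052,T1))
print("carr edge ref top (crop 550,170)",f(180+550/6,140+170/6,.05,T1), "ledge end",f(180+633/6,140+285/6,.05,T1))
s=snapshot("wrist");T=wristT(s,manip.sense())
crop(s["image"],130,0,450,60,2.5,"pics/w4c.png")
print("now edge",f(300,24,.05,T),"ledge",f(170,44,.05,T))
E
```

```text
ref tip [169.24  47.07] idx [165.33  49.51]
carr edge ref top (crop 550,170) [140.54  36.65] ledge end [130.83  50.54]
now edge [137.26   4.81] ledge [131.87  49.61]
```

View pics/w4c.png

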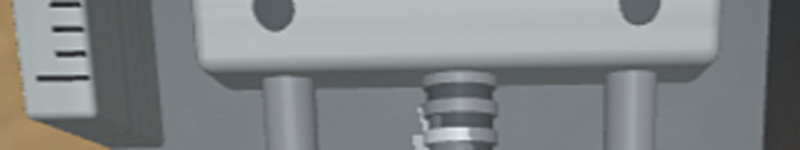

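```bash
python3 -m crank '[[0.019,0,-0.0029,0.0001,-0.08],[0.019,0,-0.0029,0.0001,-0.08],[0.019,0,-0.0029,0.0001,-0.08],[0.019,0,-0.0029,0.0001,-0.08],[0.019,0,-0.0029,0.0001,-0.08]]'; python3 -c "
from plan import *
where()"; python3 -m crank '[[0.019,0,-0.0029,0.0001,-0.08],[0.019,0,-0.0029,0.0001,-0.08],[0.019,0,-0.0029,0.0001,-0.08],[0.019,0,-0.0029,0.0001,-0.08],[0.019,0,-0.0029,0.0001,-0.08]]';  python3 -c "
from plan import *
where()"; python3 -m crank '[[0.019,0,-0.0029,0.0001,-0.08],[0.019,0,-0.0029,0.0001,-0.08],[0.019,0,-0.0029,0.0001,-0.08],[0.019,0,-0.0029,0.0001,-0.08],[0.019,0,-0.0029,0.0001,-0.08]]'
python3 - <<'E'
from plan import *
where()
s=snapshot("side");cv2.imwrite("pics/s5.png",s["image"])
s=snapshot("wrist");cv2.imwrite("pics/w5.png",s["image"])
E
```

```text
t: 7.3
tcp_pos: [0.5733, -0.0357, 0.068]
tool_rot: [0.459, 0.538, -0.457, 0.54]
force: [4.6, 0.3, -3.9]
finger_gap: 0.22
r 0.0373 th 1.698 zin 0.035 tcp [ 0.5733 -0.0357  0.068 ] tilt [ 0.004 -0.    -1.   ] F_tool [3.9 4.6 0.4] F [ 4.6  0.3 -3.9] q6 -0.42 t 7.3 gap 18.81621985865745
t: 7.8
tcp_pos: [0.5592, -0.0401, 0.068]
tool_rot: [0.342, 0.618, -0.341, 0.62]
force: [3.5, 2.7, -3.1]
finger_gap: 0.221
r 0.0376 th 2.094 zin 0.039 tcp [ 0.5592 -0.0401  0.068 ] tilt [ 0.003  0.001 -1.   ] F_tool [ 3.1  4.3 -0.4] F [ 3.5  2.7 -3.1] q6 -0.84 t 7.8 gap 18.898293600066882
t: 8.3
tcp_pos: [0.5478, -0.0495, 0.0679]
tool_rot: [0.213, 0.674, -0.211, 0.675]
force: [3.1, 3.7, -1.2]
finger_gap: 0.221
r 0.0381 th 2.485 zin 0.048 tcp [ 0.5478 -0.0495  0.0679] tilt [ 0.001  0.002 -1.   ] F_tool [1.2 4.8 0.4] F [ 3.1  3.7 -1.2] q6 -1.26 t 8.3 gap 18.870325563721945
```

View pics/w5.png

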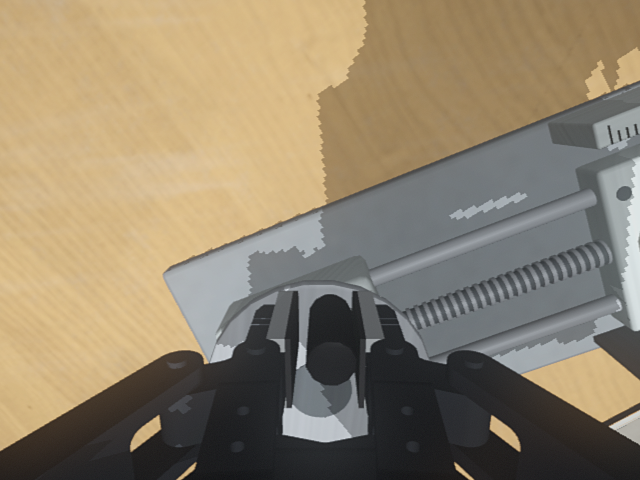

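View pics/s5.png

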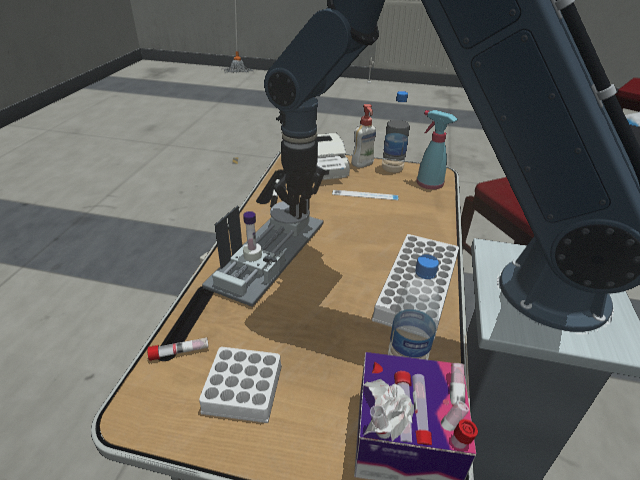

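```bash
python3 -m crank '[[0.04,0,0,0,0],[0.04,0,0,0,0],[0.04,-0.04,0,0,0],[0.04,-0.05,0,0,0],[0.04,-0.045,0.02,-0.01,0]]'; python3 -m crank '[[0.04,0,0.035,-0.012,0],[0.04,0,0.035,-0.014,0],[0.04,0,0.034,-0.014,0],[0.04,0,0,0,0],[0.04,0,0,0,0]]'
python3 - <<'E'
from plan import *
where()
st=manip.sense();s=snapshot("wrist");cv2.imwrite("pics/w6.png",s["image"]); np.savez("w6.npz",T=wristT(s,st),img=s["image"])
E
```

```text
t: 8.9
tcp_pos: [0.5502, -0.0304, 0.2041]
tool_rot: [0.213, 0.674, -0.214, 0.674]
force: [1.3, 0.1, 0.1]
finger_gap: 0.468
t: 9.4
tcp_pos: [0.5768, 0.08, 0.2025]
tool_rot: [0.211, 0.675, -0.212, 0.674]
force: [-0.6, -0.1, 0.1]
finger_gap: 0.468
r 0.1527 th 1.579 zin 0.954 tcp [0.5768 0.08   0.2025] tilt [-0.001 -0.001 -1.   ] F_tool [-0.1 -0.4 -0.5] F [-0.6 -0.1  0.1] q6 -1.02 t 9.4 gap 39.96986133641247
```

View pics/w6.png

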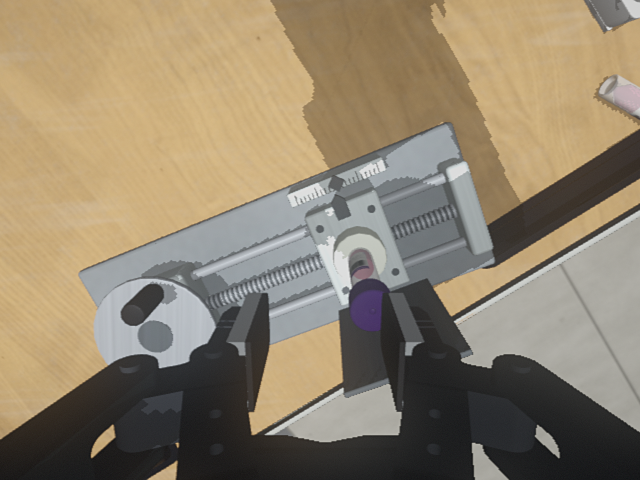

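Points are in view: index diamond near (338,184), carriage point near (340,203); the handle is on the disc at about (140,305). Zooming.

```bash
python3 - <<'E'
from plan import *
d=np.load("w6.npz");crop(d["img"],280,145,400,235,6,"pics/w6c.png");crop(d["img"],70,250,230,370,5,"pics/w6d.png")
E
```

```text
(no output)
```

View pics/w6c.png

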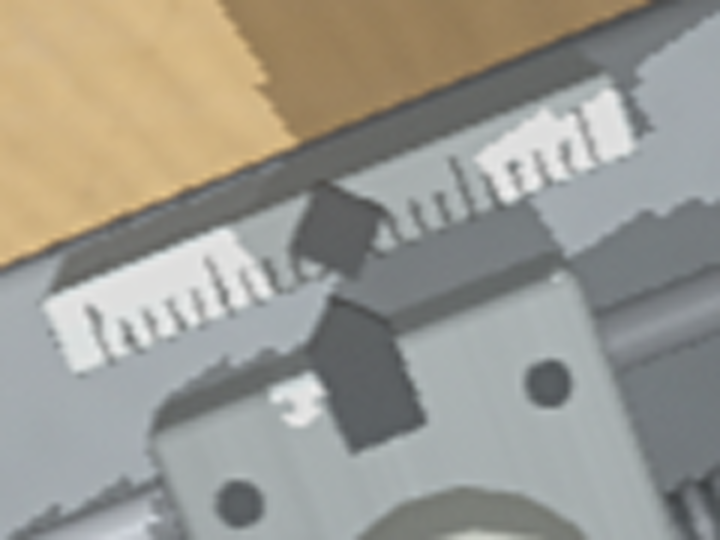

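View pics/w6d.png

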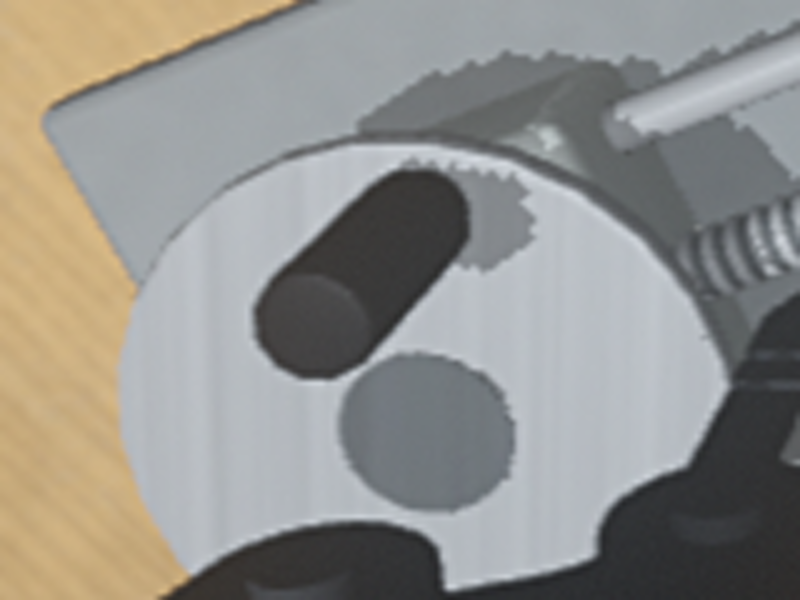

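```bash
python3 - <<'E'
from plan import *
s=snapshot("wrist");d=np.load("w6.npz");T=d["T"]
w=lambda u,v,z:world(s,u,v,zplane=z,T=T)
cw=lambda x,y,z:w(280+x/6,145+y/6,z)
# yaw from ledge front edge and ticks ends, base edge
a=cw(50,300,.05);b=cw(600,82,.05);print("ledge yaw",np.degrees(np.arctan2(*(b-a)[[1,0]])))
a=w(80,272,.012);b=w(449,123,.012);print("base yaw",np.degrees(np.arctan2(*(b-a)[[1,0]])),np.linalg.norm(a-b))
ya=np.arctan2(*(b-a)[[1,0]]);
C=(.578,-.0727)
print("car",stg(cw(338,297,.05),C,ya)*1e3,"idx",stg(cw(350,280,.052),C,ya)*1e3)
H=w(70+315/5,250+327/5,.098);Cc=w(70+422/5,250+400/5,.059)
print("H",H,np.arctan2(H[1]-C[1],H[0]-C[0]), np.hypot(H[0]-C[0],H[1]-C[1]))
print("corners",stg(a,C,ya)*1e3,stg(b,C,ya)*1e3)
E
```

```text
ledge yaw 76.86838898523668
base yaw 77.14130618701756 0.31685546536120834
car [163.02566097  47.60786389] idx [165.10600661  49.27460303]
H [ 0.55059063 -0.04754422  0.098     ] 2.3990405136229267 0.03720331949963504
corners [-57.74746852  59.69658865] [259.10799684  59.69658865]
```

```bash
python3 -m crank '[[0.04,0,-0.034,0.014,0],[0.04,0,-0.035,0.014,0],[0.04,0,-0.035,0.012,0],[0.04,0,-0.02,0.01,0],[0.04,0.03,0,0,0]]'; python3 -c "
from plan import *
where()"; python3 -m crank '[[0.04,0.02,0,0,0]]'; python3 - <<'E'
from plan import *
where()
rel((.578,-.0727),.037,2.47,.068)
st=manip.sense();s=snapshot("wrist"); cv2.imwrite("pics/w7.png",s["image"])
E
```

```text
t: 10.0
tcp_pos: [0.5499, -0.0562, 0.1758]
tool_rot: [0.214, 0.67, -0.215, 0.677]
force: [0.3, -0.2, -0.2]
finger_gap: 0.466
r 0.0326 th 2.610 zin -0.085 tcp [ 0.5499 -0.0562  0.1758] tilt [ 0.009 -0.004 -1.   ] F_tool [0.2 0.  0.3] F [ 0.3 -0.2 -0.2] q6 -1.26 t 10.0 gap 39.78851120986681
t: 10.1
tcp_pos: [0.5466, -0.0534, 0.1521]
tool_rot: [0.214, 0.674, -0.214, 0.674]
force: [-0.1, 0.9, -0.5]
finger_gap: 0.47
r 0.0369 th 2.590 zin -0.063 tcp [ 0.5466 -0.0534  0.1521] tilt [-0. -0. -1.] F_tool [ 0.5  0.7 -0.6] F [-0.1  0.9 -0.5] q6 -1.26 t 10.1 gap 40.1148883726155
shift [ 0.0841  0.0045 -0.0001] yaw 0.057 q [-0.3   0.54  1.7  -0.    0.91 -1.26] t 10.1 F [-0.1  0.9 -0.5]
```

View pics/w7.png

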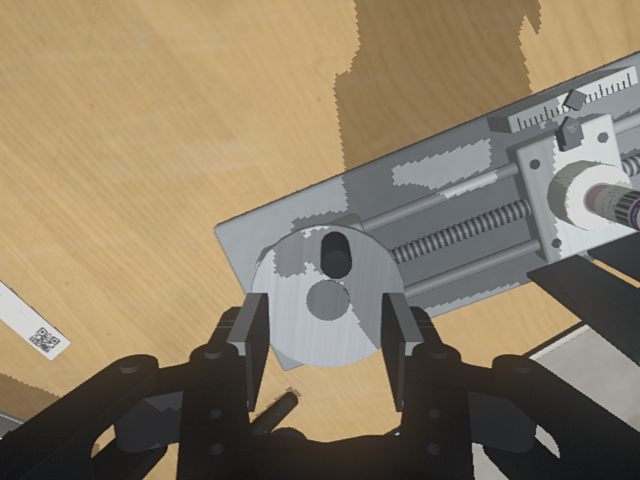

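The handle top is at about (336,263), slightly right of the jaw centre (325), so I'll shift +4.5 mm in tool y and descend.

```bash
python3 -m crank '[[0.04,0.02,0.0045,0,0],[0.04,0.03,0,0,0],[0.04,0.03,0,0,0],[0.03,0.003,0,0,0],[0.025,0,0,0,0]]';python3 -m crank '[[0.019,0,0,0,0],[0.019,0,0,0,0]]'; python3 -c "
from plan import *
where()"
```

```text
t: 10.65
tcp_pos: [0.5496, -0.0476, 0.0696]
tool_rot: [0.213, 0.675, -0.213, 0.674]
force: [-0.6, -0.8, -0.0]
finger_gap: 0.291
t: 10.85
tcp_pos: [0.5511, -0.0475, 0.0713]
tool_rot: [0.212, 0.673, -0.212, 0.676]
force: [-0.0, -0.5, -0.2]
finger_gap: 0.227
r 0.0368 th 2.390 zin 0.142 tcp [ 0.5511 -0.0475  0.0713] tilt [ 0.003 -0.001 -1.   ] F_tool [ 0.2 -0.4  0.2] F [-0.  -0.5 -0.2] q6 -1.25 t 10.85 gap 19.35012520739528
```

```bash
python3 -m crank '[[0.019,0.003,-0.0025,0,0],[0.019,0,-0.0025,0.0001,0],[0.019,0,-0.0029,0.0001,-0.08],[0.019,0,-0.0029,0.0001,-0.08],[0.019,0,-0.0029,0.0001,-0.08]]'; python3 -c "
from plan import *
where()";python3 -m crank '[[0.019,0,-0.0029,0.0002,-0.08],[0.019,0,-0.0029,0.0002,-0.08],[0.019,0,-0.0029,0.0002,-0.08],[0.019,0,-0.0029,0.0002,-0.08],[0.019,0,-0.0029,0.0002,-0.08]]'; python3 -c "
from plan import *
where()"
```

```text
t: 11.35
tcp_pos: [0.5442, -0.058, 0.0674]
tool_rot: [0.13, 0.694, -0.129, 0.696]
force: [1.9, 4.7, 1.4]
finger_gap: 0.219
r 0.0369 th 2.732 zin 0.042 tcp [ 0.5442 -0.058   0.0674] tilt [ 0.003  0.001 -1.   ] F_tool [-1.4  5.   0.1] F [1.9 4.7 1.4] q6 -1.52 t 11.35 gap 18.721620016553686
t: 11.85
tcp_pos: [0.5409, -0.0718, 0.0674]
tool_rot: [-0.011, 0.707, 0.012, 0.707]
force: [0.0, 4.9, 3.9]
finger_gap: 0.225
r 0.0371 th 3.119 zin 0.056 tcp [ 0.5409 -0.0718  0.0674] tilt [-0.     0.002 -1.   ] F_tool [-3.9  4.9  0.2] F [0.  4.9 3.9] q6 -1.94 t 11.85 gap 19.194663741758475
```

```bash
python3 -m crank '[[0.04,0,0,0,0],[0.04,0,0,0,0],[0.04,-0.04,0,0,0],[0.04,-0.05,0,0,0],[0.04,-0.035,0.03,0,0]]'; python3 -m crank '[[0.04,0,0.045,0.005,0],[0.04,0,0.045,0.005,0],[0.04,0,0.045,0.005,0],[0.04,0,0,0,0],[0.04,0,0,0,0]]'
python3 - <<'E'
from plan import *
where()
st=manip.sense();s=snapshot("wrist");cv2.imwrite("pics/w8.png",s["image"]); np.savez("w8.npz",T=wristT(s,st),img=s["image"])
E
```

```text
t: 12.35
tcp_pos: [0.5421, -0.046, 0.1942]
tool_rot: [-0.01, 0.706, 0.008, 0.708]
force: [0.9, -0.4, -0.1]
finger_gap: 0.462
t: 12.85
tcp_pos: [0.5508, 0.0931, 0.1916]
tool_rot: [-0.012, 0.707, 0.011, 0.707]
force: [0.9, -1.4, -0.3]
finger_gap: 0.47
r 0.1680 th 1.733 zin 1.440 tcp [0.5508 0.0931 0.1916] tilt [-0.    -0.001 -1.   ] F_tool [ 0.3 -1.5  0.8] F [ 0.9 -1.4 -0.3] q6 -1.63 t 12.85 gap 40.09979803917999
```

View pics/w8.png

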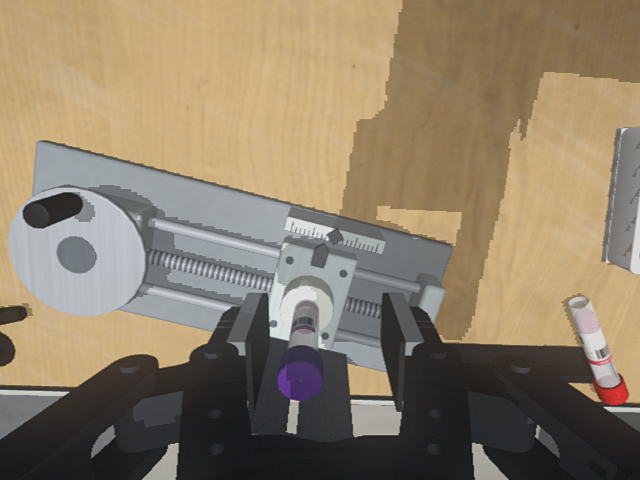

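The points are near (335,240) and (322,246); handle on the disc at about (38,215).

```bash
python3 - <<'E'
from plan import *
d=np.load("w8.npz");crop(d["img"],270,195,400,275,6,"pics/w8c.png")
E
```

```text
(no output)
```

View pics/w8c.png

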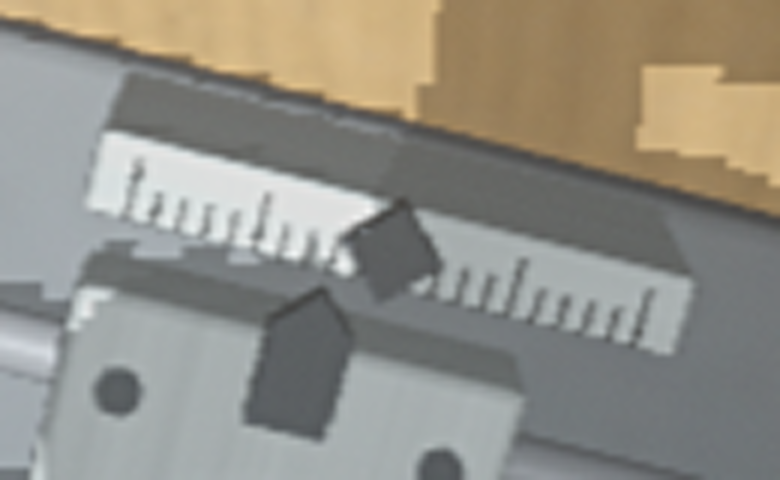

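```bash
cat >> h.py <<'E'
def off(npz,k,x0,y0,car,idx,la,lb):
    """crop-pixel tips -> offset along stage x (mm); la,lb: two crop points along a line parallel to stage x at z .05"""
    s={"vertical_fov":58.094783029979205,"cx":324.822918989966,"cy":237.52637977018858}
    T=np.load(npz)["T"]; w=lambda p,z:world(s,x0+p[0]/k,y0+p[1]/k,zplane=z,T=T)
    a,b=w(la,.05),w(lb,.05); ya=np.arctan2(*(b-a)[[1,0]])
    for y in (ya,np.radians(77.3)):
        C=(.578,-.0727); c=stg(w(car,.05),C,y)*1e3; i=stg(w(idx,.052),C,y)*1e3
        print("yaw",np.degrees(y).round(2),"car",c.round(2),"idx",i.round(2),"diff",(c-i).round(2))
E
python3 - <<'E'
from h import *
# ledge front edge: top-left(107,130) - (690,282)
off("w8.npz",6,270,195,(322,289),(381,300),(107,130),(690,282))
off("w6.npz",6,280,145,(338,297),(350,280),(50,300),(600,82))
off("w1.npz",6,180,140,(316,255),(346,278),(65,358),(635,358))
E
```

```text
yaw 76.85 car [159.59  49.17] idx [166.27  50.23] diff [-6.68 -1.06]
yaw 77.3 car [159.98  47.91] idx [166.66  48.92] diff [-6.69 -1.01]
yaw 76.87 car [162.8   48.38] idx [164.87  50.06] diff [-2.07 -1.68]
yaw 77.3 car [163.16  47.16] idx [165.24  48.82] diff [-2.08 -1.66]
yaw -102.3 car [-169.51  -46.19] idx [-165.62  -48.67] diff [-3.89  2.49]
yaw 77.3 car [169.18  47.37] idx [165.27  49.83] diff [ 3.91 -2.46]
```

```bash
python3 - <<'E'
from h import *
i=cv2.imread("pics/w7.png");crop(i,480,50,640,150,5,"pics/w7c.png")
s=snapshot("wrist");st=manip.sense();print(st["t"]);np.savez("w9.npz",T=wristT(s,st),img=s["image"])
crop(s["image"],270,195,400,275,6,"pics/w9c.png")
i=cv2.imread("pics/s5.png");s=snapshot("side")["image"]
cv2.imwrite("pics/sc.png",np.hstack([cv2.resize(a[190:310,195:275],None,fx=5,fy=5,interpolation=cv2.INTER_CUBIC) for a in(i,s)]))
E
```

```text
12.95
```

View pics/w7c.png

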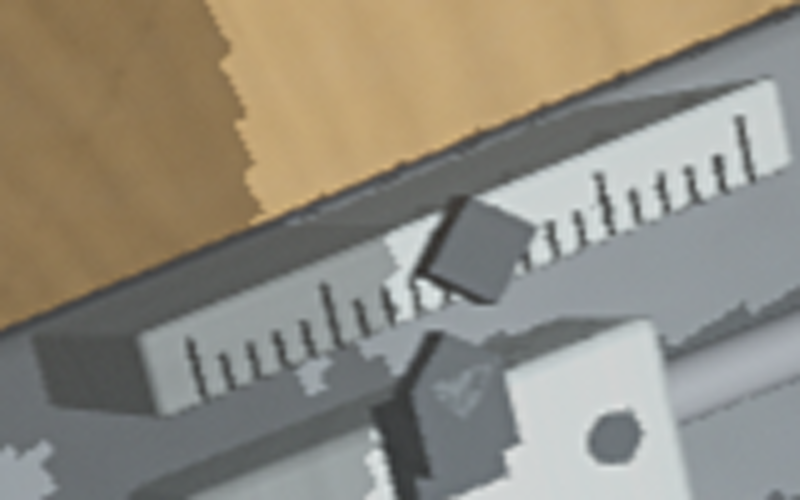

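View pics/w9c.png

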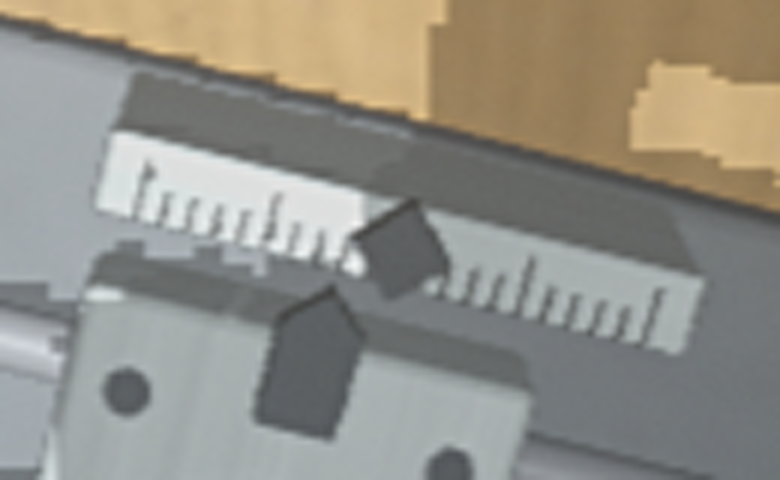

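View pics/sc.png

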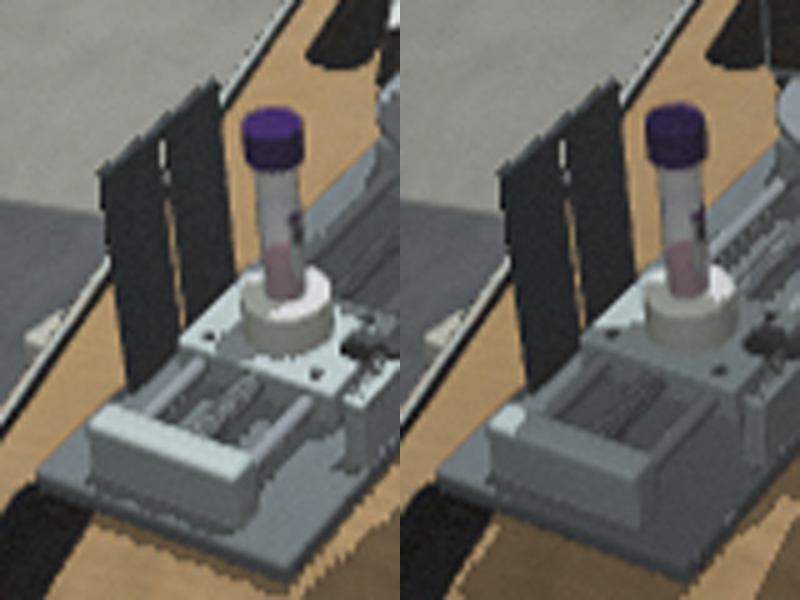

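w8 and w9 agree by two methods: the carriage point is about 6.7 mm short of the index. w7, taken before the last turn, gave about −5. The earlier w6 reading of −2.1 was a poor pixel pick. The condition of at least 3 mm short is met, so I'll go back to the handle and wind forward.

```bash
python3 -m crank '[[0.04,0,-0.045,-0.005,0],[0.04,0,-0.045,-0.005,0],[0.04,0,-0.045,-0.005,0],[0.04,0.025,-0.03,0,0],[0.04,0.02,0,0,0]]'; python3 -m crank '[[0.04,0,0,0,0]]'; python3 - <<'E'
from plan import *
where()
rel((.578,-.0727),.037,3.10,.068)
st=manip.sense();s=snapshot("wrist"); cv2.imwrite("pics/w10.png",s["image"])
E
```

```text
t: 13.5
tcp_pos: [0.5419, -0.0792, 0.1466]
tool_rot: [-0.009, 0.706, 0.007, 0.708]
force: [0.6, 0.6, 0.6]
finger_gap: 0.465
t: 13.6
tcp_pos: [0.5388, -0.0753, 0.1443]
tool_rot: [-0.008, 0.709, 0.01, 0.705]
force: [-0.8, 0.4, -0.9]
finger_gap: 0.47
r 0.0393 th -3.076 zin -0.041 tcp [ 0.5388 -0.0753  0.1443] tilt [-0.006  0.002 -1.   ] F_tool [ 0.9  0.4 -0.7] F [-0.8  0.4 -0.9] q6 -1.94 t 13.6 gap 40.14966590927742
shift [0.0763 0.0039 0.0028] yaw 0.067 q [-0.34  0.54  1.71 -0.    0.89 -1.94] t 13.6 F [-0.8  0.4 -0.9]
```

View pics/w10.png

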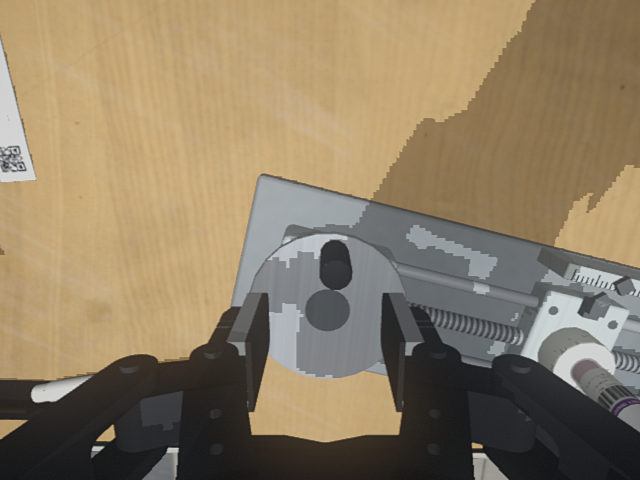

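The handle is at about (336,275), roughly 4 mm toward tool +y. Descend and close loosely around it.

```bash
python3 -m crank '[[0.04,0.02,0.004,0.002,0],[0.04,0.03,0,0,0],[0.04,0.025,0,0,0],[0.03,0.002,0,0,0],[0.025,0,0,0,0]]';python3 -m crank '[[0.019,0,0,0,0],[0.019,0,0,0,0]]'; python3 -c "
from plan import *
where()"; python3 -m crank '[[0.019,0,0.0029,0,0.08],[0.019,0,0.0029,0,0.08],[0.019,0,0.0029,0,0.08],[0.019,0,0.0029,0.0001,0.08],[0.019,0,0.0029,0.0001,0.08]]'; python3 -c "
from plan import *
where()"
```

```text
t: 14.15
tcp_pos: [0.5433, -0.0689, 0.0703]
tool_rot: [-0.011, 0.707, 0.011, 0.707]
force: [0.4, 0.2, 0.9]
finger_gap: 0.293
t: 14.35
tcp_pos: [0.5442, -0.0693, 0.0713]
tool_rot: [-0.011, 0.706, 0.01, 0.708]
force: [-0.7, -0.2, 0.8]
finger_gap: 0.222
r 0.0340 th 3.041 zin 0.131 tcp [ 0.5442 -0.0693  0.0713] tilt [ 0.003 -0.001 -1.   ] F_tool [-0.8 -0.2 -0.7] F [-0.7 -0.2  0.8] q6 -1.93 t 14.35 gap 18.95226973226728
t: 14.85
tcp_pos: [0.5459, -0.055, 0.071]
tool_rot: [0.131, 0.694, -0.131, 0.696]
force: [-0.3, -0.7, 0.4]
finger_gap: 0.224
r 0.0366 th 2.638 zin 0.131 tcp [ 0.5459 -0.055   0.071 ] tilt [ 0.002 -0.001 -1.   ] F_tool [-0.4 -0.8 -0. ] F [-0.3 -0.7  0.4] q6 -1.5 t 14.85 gap 19.123605542594994
```

```bash
python3 -m crank '[[0.019,0.003,0.0029,0.0001,0.1],[0.019,0,0.0029,0.0001,0.1],[0.019,0,0.0029,0.0001,0.1],[0.019,0,0.0029,0.0001,0.1],[0.019,0,0.0029,0.0001,0.1]]';  python3 -c "
from plan import *
where()"; python3 -m crank '[[0.019,0,0.0029,0.0001,0.08],[0.019,0,0.0029,0.0001,0.08],[0.019,0,0.0029,0.0001,0.08],[0.019,0,0.0029,0.0001,0.08],[0.019,0,0.0029,0.0001,0.08]]';  python3 -c "
from plan import *
where()"; python3 -m crank '[[0.019,0,0.0029,0.0001,0.08],[0.019,0,0.0029,0.0001,0.08],[0.019,0,0.0029,0.0001,0.08],[0.019,0,0.0029,0.0001,0.08],[0.019,0,0.0029,0.0001,0.08]]';  python3 -c "
from plan import *
where()"
```

```text
t: 15.35
tcp_pos: [0.5539, -0.0431, 0.0679]
tool_rot: [0.299, 0.64, -0.299, 0.641]
force: [0.2, -0.4, -0.6]
finger_gap: 0.222
r 0.0382 th 2.254 zin 0.013 tcp [ 0.5539 -0.0431  0.0679] tilt [ 0.002 -0.001 -1.   ] F_tool [ 0.6 -0.1  0.4] F [ 0.2 -0.4 -0.6] q6 -0.98 t 15.35 gap 18.92049901027367
t: 15.85
tcp_pos: [0.5637, -0.0361, 0.0678]
tool_rot: [0.419, 0.57, -0.421, 0.568]
force: [-5.5, -1.9, 2.8]
finger_gap: 0.223
r 0.0393 th 1.942 zin -0.073 tcp [ 0.5637 -0.0361  0.0678] tilt [-0.004 -0.    -1.   ] F_tool [-2.7 -5.9  0.2] F [-5.5 -1.9  2.8] q6 -0.56 t 15.85 gap 19.029501309888285
t: 16.35
tcp_pos: [0.5775, -0.0338, 0.0677]
tool_rot: [-0.524, -0.475, 0.526, -0.472]
force: [-5.4, 0.3, 3.6]
finger_gap: 0.219
r 0.0389 th 1.584 zin -0.115 tcp [ 0.5775 -0.0338  0.0677] tilt [-0.006  0.001 -1.   ] F_tool [-3.6 -5.4  0.3] F [-5.4  0.3  3.6] q6 -0.15 t 16.35 gap 18.70513576099405
```

```bash
python3 -m crank '[[0.019,0,0.0029,0.0003,0.06],[0.019,0,0.0029,0.0003,0.06],[0.019,0,0.0029,0.0003,0.06],[0.019,0,0.0029,0.0003,0.06],[0.019,0,0.0029,0.0003,0.06]]';  python3 -c "
from plan import *
where()"; python3 -m crank '[[0.019,0,0.0029,0.0003,0.08],[0.019,0,0.0029,0.0003,0.08],[0.019,0,0.0029,0.0003,0.08],[0.019,0,0.0029,0.0002,0.08],[0.019,0,0.0029,0.0002,0.08]]';  python3 -c "
from plan import *
where()"
```

```text
t: 16.85
tcp_pos: [0.5913, -0.038, 0.0677]
tool_rot: [-0.588, -0.392, 0.591, -0.389]
force: [-4.7, 2.4, 3.0]
finger_gap: 0.216
r 0.0371 th 1.204 zin -0.035 tcp [ 0.5913 -0.038   0.0677] tilt [-0.005  0.002 -1.   ] F_tool [-2.9 -5.3 -0.4] F [-4.7  2.4  3. ] q6 0.15 t 16.85 gap 18.457739458823042
t: 17.35
tcp_pos: [0.6034, -0.0463, 0.0678]
tool_rot: [-0.654, -0.266, 0.657, -0.264]
force: [-3.2, 3.5, 2.9]
finger_gap: 0.225
r 0.0366 th 0.805 zin -0.037 tcp [ 0.6034 -0.0463  0.0678] tilt [-0.004  0.002 -1.   ] F_tool [-2.9 -4.8 -0.1] F [-3.2  3.5  2.9] q6 0.54 t 17.35 gap 19.204706483863944
```

```bash
python3 -m crank '[[0.04,0,0,0,0],[0.04,0,0,0,0],[0.04,-0.04,0,0,0],[0.04,-0.05,0,0,0.14],[0.04,-0.04,0,0,0.14]]'; python3 -m crank '[[0.04,0,0,0,0.145],[0.04,0,0,0,0.145],[0.04,0,0,0,0.145],[0.04,0,0,0,0.145],[0.04,0,0,0,0.14]]'
cat >> plan.py <<'E'
def goto(p,za):
    st=manip.sense();M=R.from_quat(st["tool_rot"]).as_matrix()
    a=np.arctan2(M[1,2],M[0,2]); d=(za-a+np.pi)%(2*np.pi)-np.pi
    print("shift",(M.T@(np.array(p)-st["tcp_pos"])).round(4),"yaw",round(-d,3),"tcp",st["tcp_pos"],"t",st["t"])
E
python3 -c "
from plan import *
goto((.5548,.1017,.12),np.radians(167.3))"
```

```text
t: 17.85
tcp_pos: [0.6063, -0.0481, 0.1992]
tool_rot: [0.687, 0.17, -0.685, 0.171]
force: [1.3, 0.2, 0.5]
finger_gap: 0.466
t: 18.35
tcp_pos: [0.6058, -0.048, 0.1973]
tool_rot: [0.703, -0.082, -0.702, -0.082]
force: [0.2, -0.1, -0.4]
finger_gap: 0.468
shift [ 0.0771 -0.1339  0.0843] yaw -0.011 tcp [ 0.60584484 -0.04803295  0.19725651] t 18.35
```

```bash
python3 -m crank '[[0.04,0,-0.034,0.042,0],[0.04,0,-0.034,0.042,0],[0.04,0,-0.033,0,0],[0.04,0.035,-0.033,0,0],[0.04,0.035,0,0,0]]'; python3 -m crank '[[0.04,0,0,0,0],[0.04,0,0,0,0]]'
python3 - <<'E'
from plan import *
where()
st=manip.sense();s=snapshot("wrist");cv2.imwrite("pics/w11.png",s["image"]); np.savez("w11.npz",T=wristT(s,st),img=s["image"])
E
```

```text
t: 18.85
tcp_pos: [0.5614, 0.0988, 0.128]
tool_rot: [0.705, -0.078, -0.7, -0.079]
force: [0.9, 0.4, -0.5]
finger_gap: 0.469
t: 19.05
tcp_pos: [0.559, 0.0952, 0.1268]
tool_rot: [-0.702, 0.08, 0.703, 0.08]
force: [0.3, -0.7, -0.0]
finger_gap: 0.467
r 0.1689 th 1.684 zin -1.911 tcp [0.559  0.0952 0.1268] tilt [-0.001 -0.    -1.   ] F_tool [ 0.   0.6 -0.5] F [ 0.3 -0.7 -0. ] q6 1.77 t 19.05 gap 39.907038891729016
```

View pics/w11.png

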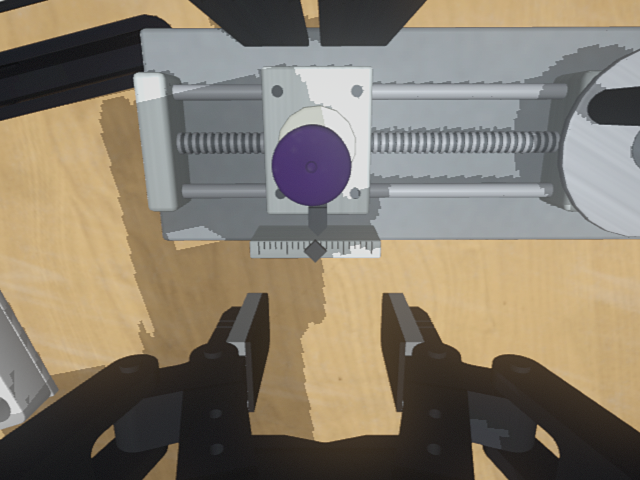

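Excellent view: carriage tip near (317,235) and index tip near (315,240), with the image columns running along the stage's x axis. Zoom.

```bash
python3 - <<'E'
from plan import *
d=np.load("w11.npz");crop(d["img"],245,195,390,270,5.5,"pics/w11c.png");crop(d["img"],290,200,345,265,10,"pics/w11d.png")
E
```

```text
(no output)
```

View pics/w11c.png

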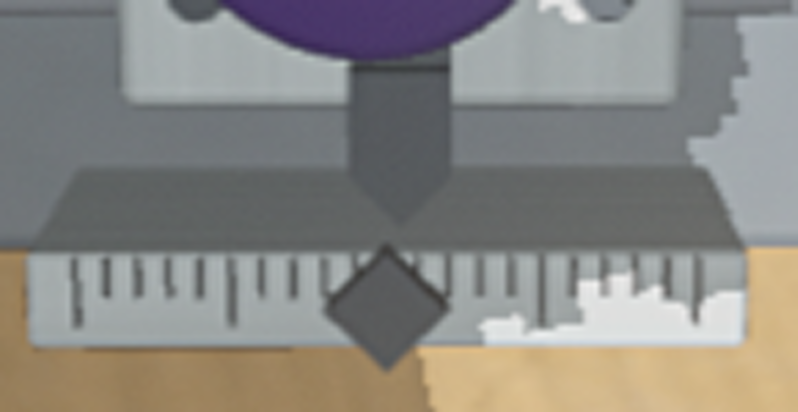

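View pics/w11d.png

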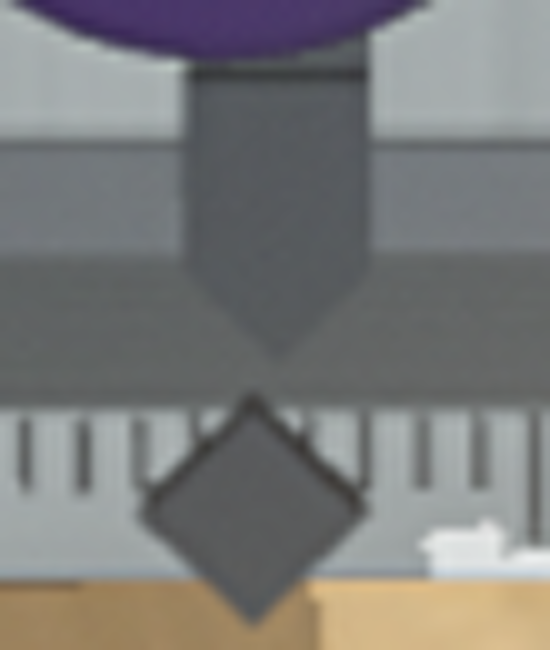

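```bash
python3 - <<'E'
from plan import *
off("w11.npz",10,290,200,(279,360),(253,393),(3000,404),(-100,404)) if 0 else None
# ledge top front edge from 5.5 crop: (745,250)->(35,250); ledge lower edge (745,346)->(30,346)
off("w11.npz",5.5,245,195,((27.9+45)*5.5,(36+5)*5.5),((25.3+45)*5.5,(39.3+5)*5.5),(745,346),(30,346))
# go back above handle
th=.805+.0; C=(.578,-.0727)
goto((C[0]+.037*np.cos(th),C[1]+.037*np.sin(th),.15), th+np.pi)
E
```

```text
yaw 77.01 car [163.95  48.85] idx [165.29  50.08] diff [-1.34 -1.24]
yaw 77.3 car [164.19  48.01] idx [165.54  49.24] diff [-1.35 -1.23]
shift [-0.022   0.1273 -0.0745] yaw -1.033 tcp [0.55996223 0.09484774 0.12786369] t 19.1
```

```bash
python3 -m crank '[[0.04,-0.035,0,0,0],[0.04,-0.035,0.033,0,0],[0.04,0,0.033,-0.0245,0],[0.04,0,0.033,-0.025,0],[0.04,0,0.0283,-0.025,0]]'; python3 -m crank '[[0.04,0,0,0,-0.145],[0.04,0,0,0,-0.145],[0.04,0,0,0,-0.145],[0.04,0,0,0,-0.145],[0.04,0.02,0,0,-0.145]]'; python3 -m crank '[[0.04,0.02,0,0,-0.145],[0.04,0,0,0,-0.145],[0.04,0,0,0,0]]'
python3 - <<'E'
from plan import *
where()
th=.805; C=(.578,-.0727)
goto((C[0]+.037*np.cos(th),C[1]+.037*np.sin(th),.068), th+np.pi-.037)
s=snapshot("wrist");cv2.imwrite("pics/w12.png",s["image"])
E
```

```text
t: 19.6
tcp_pos: [0.6042, -0.0485, 0.2003]
tool_rot: [0.705, -0.081, -0.7, -0.081]
force: [1.4, -0.1, 0.6]
finger_gap: 0.466
t: 20.1
tcp_pos: [0.606, -0.0475, 0.1818]
tool_rot: [0.688, 0.173, -0.681, 0.177]
force: [1.0, 0.1, 0.5]
finger_gap: 0.467
t: 20.4
tcp_pos: [0.6034, -0.0467, 0.1584]
tool_rot: [0.654, 0.27, -0.653, 0.271]
force: [0.3, 0.2, 0.2]
finger_gap: 0.473
r 0.0364 th 0.798 zin -0.012 tcp [ 0.6034 -0.0467  0.1584] tilt [ 0.003 -0.001 -1.   ] F_tool [-0.2  0.  -0.3] F [0.3 0.2 0.2] q6 0.52 t 20.4 gap 40.436403524353835
shift [ 0.0904 -0.0005 -0.0005] yaw 0.017 tcp [ 0.60340187 -0.04666394  0.1583759 ] t 20.4
```

View pics/w12.png

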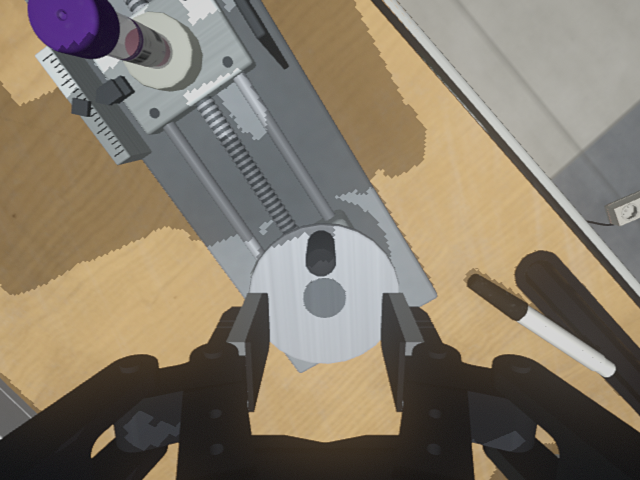

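```bash
python3 -m crank '[[0.04,0.03,-0.0015,0,0],[0.04,0.03,0,0,0],[0.04,0.028,0,0,0],[0.03,0.002,0,0,0],[0.025,0,0,0,0]]';python3 -m crank '[[0.019,0,0,0,0],[0.019,0,0,0,0]]'; python3 -c "
from plan import *
where()"
```

```text
t: 20.95
tcp_pos: [0.6023, -0.0449, 0.0676]
tool_rot: [0.654, 0.27, -0.653, 0.271]
force: [0.5, -0.4, -0.5]
finger_gap: 0.293
t: 21.15
tcp_pos: [0.6031, -0.0449, 0.0687]
tool_rot: [0.654, 0.27, -0.652, 0.272]
force: [0.4, -1.1, 0.1]
finger_gap: 0.22
r 0.0375 th 0.837 zin -0.050 tcp [ 0.6031 -0.0449  0.0687] tilt [ 0.004 -0.001 -1.   ] F_tool [-0.1  1.1  0.6] F [ 0.4 -1.1  0.1] q6 0.53 t 21.15 gap 18.752206345919124
```

```bash
python3 -m crank '[[0.019,0,0.0029,0.0001,0.07],[0.019,0,0.0029,0.0001,0.07],[0.019,0,0.0029,0.0001,0.07],[0.019,0,0.0028,0.0001,0.07],[0.019,0,0.0024,0.0001,0.07]]';  python3 -c "
from plan import *
where()";python3 -m crank '[[0.019,0,0,0,0],[0.019,0,0,0,0]]';  python3 -c "
from plan import *
where()"
```

```text
t: 21.65
tcp_pos: [0.609, -0.054, 0.0682]
tool_rot: [-0.691, -0.153, 0.691, -0.151]
force: [-0.8, 5.3, 3.7]
finger_gap: 0.223
r 0.0362 th 0.543 zin -0.110 tcp [ 0.609  -0.054   0.0682] tilt [-0.001  0.003 -1.   ] F_tool [-3.7 -5.2 -1.5] F [-0.8  5.3  3.7] q6 0.86 t 21.65 gap 19.075564500397952
t: 21.85
tcp_pos: [0.6095, -0.0544, 0.0682]
tool_rot: [0.69, 0.154, -0.69, 0.153]
force: [-1.7, 4.1, 5.4]
finger_gap: 0.233
r 0.0364 th 0.527 zin -0.089 tcp [ 0.6095 -0.0544  0.0682] tilt [ 0.     0.002 -1.   ] F_tool [-5.4 -4.4 -0.2] F [-1.7  4.1  5.4] q6 0.86 t 21.85 gap 19.863375278247823
```

```bash
python3 -m crank '[[0.019,0,0.0015,0,0.02],[0.019,0,0.0015,0,0.02],[0.019,0,0,0,0],[0.019,0,0,0,0]]';  python3 -c "
from plan import *
where()"
```

```text
t: 22.25
tcp_pos: [0.6109, -0.0574, 0.0679]
tool_rot: [0.693, 0.14, -0.693, 0.139]
force: [-1.2, 5.3, 4.0]
finger_gap: 0.221
r 0.0363 th 0.436 zin -0.038 tcp [ 0.6109 -0.0574  0.0679] tilt [ 0.     0.001 -1.   ] F_tool [-4.  -5.4 -1. ] F [-1.2  5.3  4. ] q6 0.9 t 22.25 gap 18.879998220423396
```

Near the target. Release and look from the same vantage as w11.

```bash
python3 -m crank '[[0.04,0,0,0,0],[0.04,0,0,0,0],[0.04,-0.04,0,0,0],[0.04,-0.05,0,0,0.12],[0.04,-0.04,0,0,0.12]]'; python3 -m crank '[[0.04,0,0,0,0.12],[0.04,0,0,0,0.12],[0.04,0,0,0,0.12],[0.04,0,0,0,0],[0.04,0,0,0,0]]'
python3 -c "
from plan import *
goto((.5568,.0975,.127),np.radians(167.3))"
```

```text
t: 22.75
tcp_pos: [0.6117, -0.0593, 0.1988]
tool_rot: [0.706, 0.053, -0.704, 0.054]
force: [1.2, -0.4, -0.6]
finger_gap: 0.471
t: 23.25
tcp_pos: [0.611, -0.0589, 0.1967]
tool_rot: [0.704, -0.071, -0.703, -0.071]
force: [0.7, -0.3, 0.4]
finger_gap: 0.47
shift [ 0.0696 -0.1424  0.0843] yaw 0.021 tcp [ 0.61103473 -0.05886605  0.19667   ] t 23.25
```

```bash
python3 -m crank '[[0.04,0,-0.036,0.042,0.01],[0.04,0,-0.036,0.042,0.01],[0.04,0,-0.036,0,0],[0.04,0.035,-0.034,0,0],[0.04,0.034,0,0,0]]'; python3 -m crank '[[0.04,0,0,0,0],[0.04,0,0,0,0],[0.04,0,0,0,0]]'
python3 - <<'E'
from plan import *
where()
st=manip.sense();s=snapshot("wrist");cv2.imwrite("pics/w13.png",s["image"]); np.savez("w13.npz",T=wristT(s,st),img=s["image"])
crop(s["image"],290,200,345,265,9,"pics/w13d.png")
crop(s["image"],245,195,390,270,5.5,"pics/w13c.png")
E
```

```text
t: 23.75
tcp_pos: [0.5675, 0.0927, 0.1283]
tool_rot: [0.705, -0.076, -0.701, -0.077]
force: [-0.5, -0.1, -0.0]
finger_gap: 0.467
t: 24.05
tcp_pos: [0.5669, 0.0884, 0.1292]
tool_rot: [0.704, -0.079, -0.702, -0.079]
force: [0.1, -0.1, -0.1]
finger_gap: 0.467
r 0.1615 th 1.640 zin -1.863 tcp [0.5669 0.0884 0.1292] tilt [ 0.003 -0.    -1.   ] F_tool [ 0.1  0.1 -0.1] F [ 0.1 -0.1 -0.1] q6 1.75 t 24.05 gap 39.905631177011045
```

View pics/w13d.png

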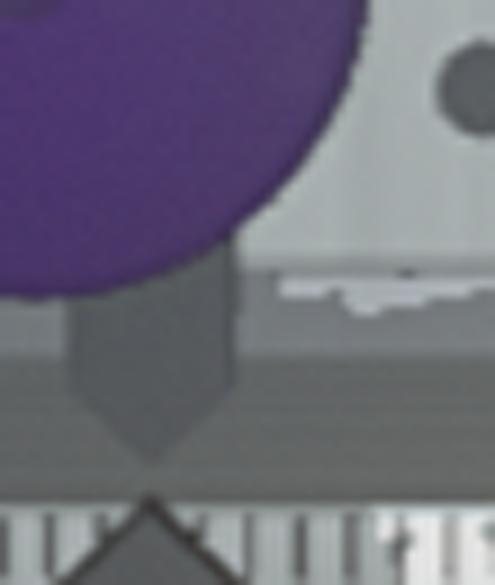

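View pics/w13c.png

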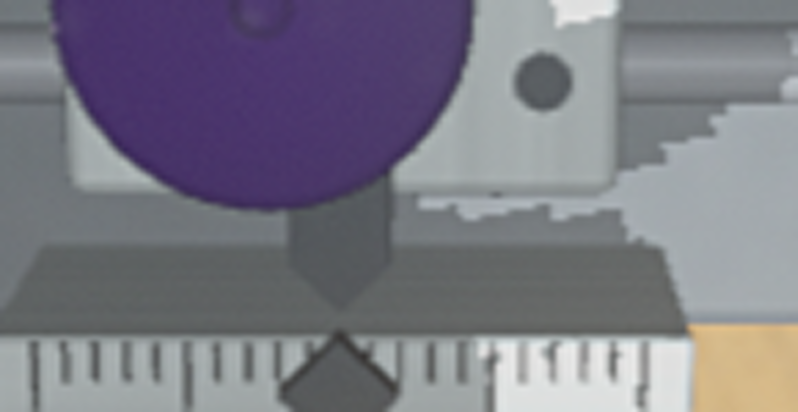

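```bash
python3 - <<'E'
from plan import *
d=np.load("w13.npz");crop(d["img"],280,225,340,285,10,"pics/w13e.png")
off("w13.npz",9,290,200,(153,463),(150,500),(3+(690/5.5-45)*9,(335/5.5-5)*9),((5/5.5-45)*9,(335/5.5-5)*9))
g=cv2.cvtColor(d["img"],cv2.COLOR_BGR2GRAY).astype(int)
for v in (238,240,242,244,246,248,250,252,255,258,260,262,264,266,268,270): print(v,g[v,292:322])
E
```

```text
yaw 77.25 car [165.34  47.98] idx [165.46  49.66] diff [-0.12 -1.68]
yaw 77.3 car [165.38  47.84] idx [165.5   49.51] diff [-0.12 -1.68]
238 [120 117 120 120 120  98  84  87  88  87  87  87  88  88  87  87  88  89
  89  89  89  89  89  84 110 122 121 122 121 123]
240 [ 98  99  97  99  98  90  85  86  87  88  88  87  87  88  88  88  90  90
  88  89  90  90  90  83  95 101 100 100 101 100]
242 [ 97  97  97  96  97  92  87  88  88  88  88  88  88  88  88  89  88  89
  89  88  89  90  89  84  94 100  98 100 100 100]
244 [ 98  97  97  98  98  98  94  89  87  89  89  89  89  88  88  87  89  89
  89  89  88  89  93  97  99 100 100 100 100 100]
246 [ 99  98  99  97  99  99  99 100  97  91  87  88  88  88  89  88  87  88
  89  89  93  98 101  99 101 102 101 103 101 102]
248 [ 98  97  97  98  98  97  98  98  99  97  95  89  87  88  89  88  88  88
  93  99  99  99  99  98  99  99 100 100  98  99]
250 [ 98  96  97  99  98  99  97  99  98  98  99  99  98  92  89  87  94  98
 100 100 100 100 100  99  99 100 100 101 101 100]
252 [101  99  99 100 100 100  99 101 100 100 100 101 101 100 101 102 102 1
[... 368 characters left out ...]
 90  91  91  83
  67  60 106 159 173 172 169 118 148 168 169 169]
262 [169 169 149  97 150 171 133  77  65  82  88  88  89  89  89  91  89  90
  91  90  72  61  95 155 171 119 145 166 167 167]
264 [166 168 167 132 100  76  71  84  89  89  89  88  88  89  89  88  90  91
  90  92  92  90  74  63  87 105 153 166 165 165]
266 [166 167 168 125  79  82  89  88  90  89  89  89  89  89  90  88  89  90
  89  89  91  90  91  88  77 106 154 165 164 164]
268 [164 164 166 152 125  96  84  87  89  89  90  90  89  90  89  90  89  90
  89  90  90  89  87  91 121 156 165 163 162 163]
270 [161 161 161 162 166 163 134  97  85  88  89  90  90  89  90  89  90  91
  89  89  87  91 120 154 164 163 162 162 161 161]
```

View pics/w13e.png

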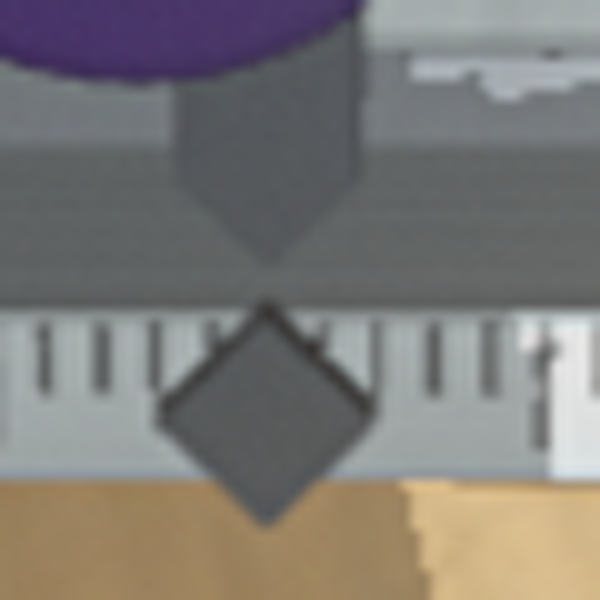

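Sub-pixel edge centres put both tips at column 306.2, so the points meet within about 0.1 mm. I'll raise clear and check the handle's angle and the scene.

```bash
python3 -m crank '[[0.04,-0.045,0,0,0],[0.04,-0.045,0.03,0,0],[0.04,-0.01,0.03,0,0],[0.04,0,0,0,0],[0.04,0,0,0,0]]'
python3 - <<'E'
from plan import *
st=manip.sense();s=snapshot("wrist");cv2.imwrite("pics/w14.png",s["image"]);np.savez("w14.npz",T=wristT(s,st),img=s["image"])
s=snapshot("side");cv2.imwrite("pics/s14.png",s["image"]);where()
E
```

```text
t: 24.6
tcp_pos: [0.5532, 0.0319, 0.226]
tool_rot: [0.704, -0.079, -0.702, -0.08]
force: [-0.8, -0.5, -0.3]
finger_gap: 0.468
r 0.1088 th 1.807 zin -2.030 tcp [0.5526 0.0331 0.2244] tilt [-0.  0. -1.] F_tool [ 0.2 -0.8 -0.1] F [ 0.3  0.8 -0.2] q6 1.65 t 24.7 gap 40.41000256549205
```

View pics/w14.png

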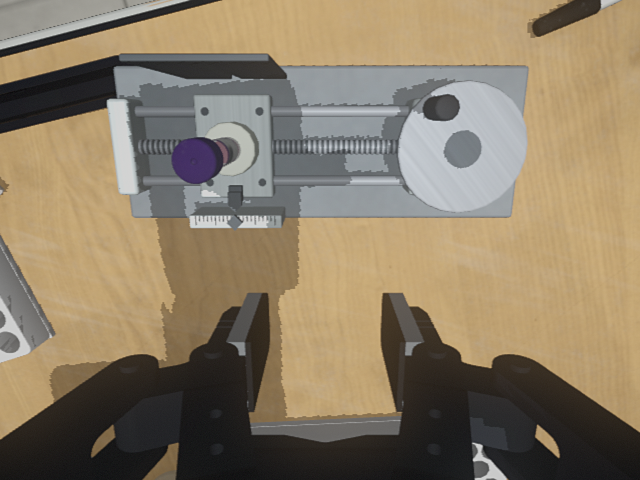

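View pics/s14.png

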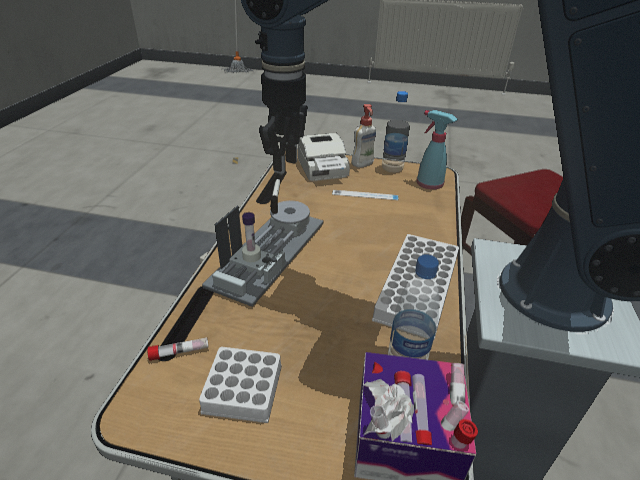

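```bash
python3 - <<'E'
from plan import *
s=snapshot("wrist");T=np.load("w14.npz")["T"]
crop(np.load("w14.npz")["img"],180,170,300,240,6,"pics/w14c.png")
H=world(s,446,106,zplane=.098,T=T);C=world(s,462.5,146.5,zplane=.059,T=T)
print(H,C,np.arctan2(*(H-C)[[1,0]]))
a=world(s,512,215,zplane=.012,T=T);b=world(s,132,215,zplane=.012,T=T);print(a,b,np.degrees(np.arctan2(*(b-a)[[1,0]])))
E
```

```text
[ 0.60987706 -0.05458808  0.098     ] [ 0.5786727  -0.07221861  0.059     ] 0.5142881415738846
[ 0.50644541 -0.11877266  0.012     ] [0.57807594 0.19483627 0.012     ] 77.13394341388359
```

View pics/w14c.png

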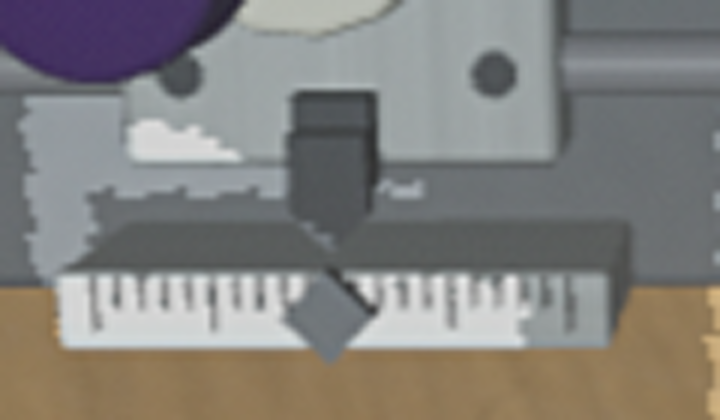

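```bash
python3 -c "
from station import manip
print(manip.sense()['t']); print(manip.sign_off())"
```

```text
24.75
the job is handed in; nothing more can be done
None
```

The carriage point now meets the index point, the slack is taken up forward, and I handed the job in at 24.75 s with the gripper clear of everything.

- **Winding back:** I wound anticlockwise with the jaws loosely round the handle. The carriage point started about 3.9 mm past the index and ended about 6.7 mm short of it.
- **Winding forward:** I then only wound forward, about 0.9 rad of slack followed by the drive, with one stop to look at 1.35 mm short. The side force at the handle was about 4–6 N throughout.

Last checks:
- **Points:** both tips are within about 0.1 mm of each other along the slide.
- **Handle:** it rests at about 0.51 rad in the picture, against 0.48 expected from the last push, so it did not spring back into the slack.
- **Stage and other things:** the stage is within about 1.5 mm and 0.3° of its start, which is about the limit of the camera calibration. The foam rack and the swab pouch look untouched.

**Disagreement:** one mid-way picture read 2.1 mm short where the handle angle and two other pictures implied 4.6–5 mm. I took it as a poor pixel pick. The 6.7 mm figure comes from clearer pictures taken later.

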